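# Fetch the multi-tool from behind the shoe trees

### The job

The closed multi-tool has ended up at the back of the boot stand's top tier, behind the pair of shoe trees and the brush. First move both shoe trees and the brush off the stand and lay them flat, side by side, in the boot tray; then lay the multi-tool gently in the white bowl; then put the shoe trees and the brush back, each exactly where it stood in its own lane and facing the same way. Leave the bowl, the polish tin and the cream bottle where they are.

Things in the scene. Friction and masses are not known exactly. Their poses are not given: they have to be found in the camera images.
- tree_left: Grey shoe tree (left), toe to the back of the stand, in any lane; 230 mm long, 60 high, 220 g. Origin: underside level, below mid stem; x to the toe, z up. Toe block x +28..+130 mm, 56 wide, 40-50 high, tip bent 5 mm to +y; heel block x -30..-100, 54 wide, 60 high. Between them a bare stem, 22 wide, 22 to 46 mm above the underside, balanced within 10 mm: grip it there, across y.
- tree_right: The matching grey shoe tree (right): mirror image of tree_left (toe tip bent 5 mm to -y), same sizes, origin, axes, grip and weight. In another lane, toe to the back.
- brush: Orange plastic boot brush on its pale bristles, head to the back of the stand, in any lane; 225 mm long, 44 high, 120 g. Origin: bristle-tip level, on its centre line; x to the head end, z up. Head x -5..+125 mm: block 46 wide, 24 to 44 mm above the underside, rigid bristles 36 wide below. Handle x -100..-5, 26 wide. Grip the head across y at about x +40, its balance point.
- multitool: Closed steel multi-tool: a rounded bar 105 mm long (x), 34 wide (y), 20 thick (z), 240 g. Origin: centre of its underside. It lies flat at the back of the stand's top tier, its length roughly along the stand's y, about 10 to 20 mm behind the shoe trees and the brush.
- stand: Black metal stand, two tiers, fixed, 360 mm deep (x), 286 wide (y). Origin: on the bench below its centre; +x to its back, away from the robot. Top tier: flat sheet 120 mm above the origin. Lanes along x at y = -90, 0, +90, parted by wires 10 mm high at y = +-45, +-135, x -165..+30; lane things' origins near x = -54, multi-tool near x = +106. Back rail 35 mm high at x = +174.
- boot_tray: Flat dark rubber boot tray, fixed on the bench left or right of the stand, 260 mm (x) by 284 mm (y). Origin: centre of its underside. Floor 5 mm above the origin; rim 6 mm wide, 15 mm above the origin. The trees and the brush fit flat inside, lengthwise along the tray's y, 80 mm apart along its x.
- bowl: Shallow white ceramic bowl, loose, 600 g, on the bench on the other side of the stand from the tray: 182 mm across the rim, 52 mm high, walls 5 mm. Origin: centre of its underside. Flat inner floor 7 mm above the origin, about 120 mm across: the multi-tool can lie flat in the middle.
- polish_tin: Bystander: small round closed polish tin, 46 mm across, 21 mm high, at the back left (+y) corner of the stand's top tier. Origin: centre of its underside.
- cream_bottle: Bystander: small brown shoe-cream bottle with a black cap, 34 mm across, 70 mm high, at the back right (-y) corner of the stand's top tier. Origin: centre of its underside.
There are look-alikes about, which are no part of the job. Of the things like the multitool, leave any that is purple; of the rest the smaller one is meant.

How it is judged:
By the outcome, as a careful person would: the job done as asked, in the order asked, and still so for the second after the job is handed in, with the robot touching nothing.
It also fails if it takes over 149 s, if anything falls off the work surface, if the arm or the gripper's body presses on something with over 40 N, if the wrist force passes 120 N, or if a joint passes its speed limit or range.

### The arm

A 7-joint arm with a two-finger parallel gripper is mounted at the origin on the work surface. World frame = base frame: x ahead of the robot, y to its left, z up, the work surface at z = 0. Lengths are in mm, angles in rad, forces in N, time in s.
With the tool pointing down it reaches from about 400 to 875 mm from the base axis. Payload 4.4 kg.
Tool frame: the origin (TCP) lies midway between the tips of the shut fingers; the grasp point (between the pads) lies 19 mm behind it (ctrl.pinch_z is the distance from the TCP to the grasp point, in mm); z points along the fingers, y is the line along which they close (so a half turn about z gives the same grasp; the last joint's range is limited). The gripper opens to 85 mm and grips with 20 to 120 N. Pads are 22 mm wide; open, the fingers measure 114 mm over their backs; the gripper's body (76 mm by 85 mm) begins 54 mm behind the grasp point. The pads swing forward as they close: fully open they stand 13 mm farther back than shut.
Start: joints at [-1.252, 0.628, 0.038, 1.517, -0.027, 0.996, -0.02], TCP at [243.971, 602.492, 231.313] pointing down, gripper open.
Joint ranges: [-3.06, 3.06], [-0.37, 2.12], [-1.25, 1.32], [0.18, 2.47], [-1.1, 4.24], [0.23, 1.98], [-2.94, 2.94]. Speed limits (rad/s): [2.57, 2.57, 3.14, 3.14, 3.14, 3.14, 3.14].

### API

Orientations are given as [roll, pitch, yaw] about the fixed x, y, z axes, in that order (R = Rz(yaw) Ry(pitch) Rx(roll)).
In Python, from cell import read_state, cams, order, ctrl gives the robot as it stands.
- The arm moves only by the tool move_arm, never from a script. Its argument "targets" is text: rows parted by semicolons, each of 7 numbers parted by spaces: the gripper's target within -1 to 1 (fully open at 1, half-way at 0, shut at -1), then the shift along the tool's x, y, z in cm, then the turn, a rotation vector about the tool's x, y, z in degrees. A call has 1 to 5 rows; each row shifts and turns the commanded pose from where the row before left it, along the tool's axes as they then stand; what a row does not reach is not made up. A row lasts 1/12 s, in which the tool goes at most 41.7 mm and 7.16 degrees, less where a joint would pass 70% of its speed; a pose out of reach is approached as far as the arm can. A call with a gripper value outside its range is refused whole. The fingers move at their own pace and stop on an object; the grip force is fixed at half the most. Time passes only in rows, so rows that do not move let the fingers close. It gives the time, the measured TCP pose, the force, the opening and the grip force at its end, in the units of the state.
- read_state(): the state, without advancing time (a new reading comes with each control period).
- cams.get_image(name): name is "scene" or "side" or "wrist"; returns a dict with "color" (384x512x3 uint8, red, green, blue), "fovy" (degrees; the focal length in pixels is half the picture's height over the tangent of half this angle, whatever the lens; pixels are square), "cx", "cy" (the principal point, pixels), "rvec" (rotation vector, rad) and "tvec" (3), from world to camera coordinates, as OpenCV has them. Camera axes: x right, y down, z forward; pixel columns grow to the right and rows downward; lengths in mm; the calibration is good to about 2 mm. A picture is of the moment at which its call begins. There is no depth.
- order.finish_job(): hands the job in; it is judged then, once.
The state is a dict: "clock": time; "qpos": joint angles; "qd": joint speeds; "tau": joint torques, N m; "eef_pos": TCP position; "tool_rot": TCP orientation; "force": force on the tool from outside, world axes, zero at the start; "torque": the same for the moment, N m; "width": finger opening in mm; "gripper_force": force on a finger pad.
Only numpy, scipy, OpenCV 4.12 (cv2) and the standard library are available. Lean on these libraries where they do the work, as an engineer would, in place of code of your own. Each camera call takes 0.05 s, during which the arm holds its last target. There are 200 camera calls.

## Working session

There is one attempt and no reset: what is moved stays moved. The work goes in short steps, Python scripts to look and compute and a tool call to move; the robot and the scene stay as the last step left them, time stands still between calls to the robot, and variables do not carry over. Pictures are saved under pics/ and viewed, at most 14 in all, crops included, and the job is handed in when it is done.

Besides the shell and the picture viewer there is one more tool, called as a command line: name --argument value ..., lists and objects as JSON in quotes. move_arm: Moves the arm, as the interface text tells. Its arguments: {"type":"object","properties":{"targets":{"type":"string"}},"required":["targets"]}

```bash
ls; mkdir -p pics
python3 - <<'E'
from cell import read_state, cams, order, ctrl
import cv2,numpy as np
s=read_state();print({k:np.round(v,3) for k,v in s.items()}, ctrl.pinch_z)
for n in ['scene','side','wrist']:
    d=cams.get_image(n); cv2.imwrite(f'pics/{n}0.png',d['color'][:,:,::-1])
    R=cv2.Rodrigues(np.array(d['rvec'],float))[0]
    print(n,d['fovy'],d['cx'],d['cy'],np.round(-R.T@np.array(d['tvec']),1),np.round(R[2],2))
a=cv2.imread('pics/scene0.png');b=cv2.imread('pics/side0.png')
cv2.imwrite('pics/both0.png',cv2.resize(np.vstack([a,b]),None,fx=.78,fy=.78))
E
```

```text
pics
{'clock': np.float64(0.0), 'qpos': array([-1.252,  0.629,  0.038,  1.518, -0.027,  0.996, -0.02 ]), 'qd': array([-0.002, -0.   , -0.001, -0.   , -0.   ,  0.001,  0.   ]), 'tau': array([ 0.0000e+00, -5.6340e+01,  1.2270e+00, -1.9345e+01,  1.1000e-02,
        1.0000e-02,  0.0000e+00]), 'eef_pos': array([243.719, 601.899, 230.392]), 'tool_rot': array([-3.14 ,  0.   ,  2.757]), 'force': array([-0.242,  0.448,  0.487]), 'torque': array([-0.015,  0.027, -0.032]), 'gripper_force': np.float64(0.0), 'width': np.float64(85.358)} 18.700000000000003
scene 45.8490730523569 252.38548097880593 196.84939611610835 [1279.   223.3 1009.5] [-0.57 -0.17 -0.81]
side 47.581876248807994 256.53041007474314 194.07344462414 [ 449.9 -893.2  926. ] [ 0.17  0.74 -0.65]
wrist 69.88955053266936 254.21591256545526 194.1987547989878 [166.  633.1 372.7] [ 0.3  -0.13 -0.95]
```

Run:
```python
import cv2
a=cv2.imread('pics/scene0.png');cv2.imwrite('pics/scene0b.png',cv2.resize(a,(800,600),interpolation=cv2.INTER_CUBIC))
```

```text
(no output)
```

View pics/scene0b.png

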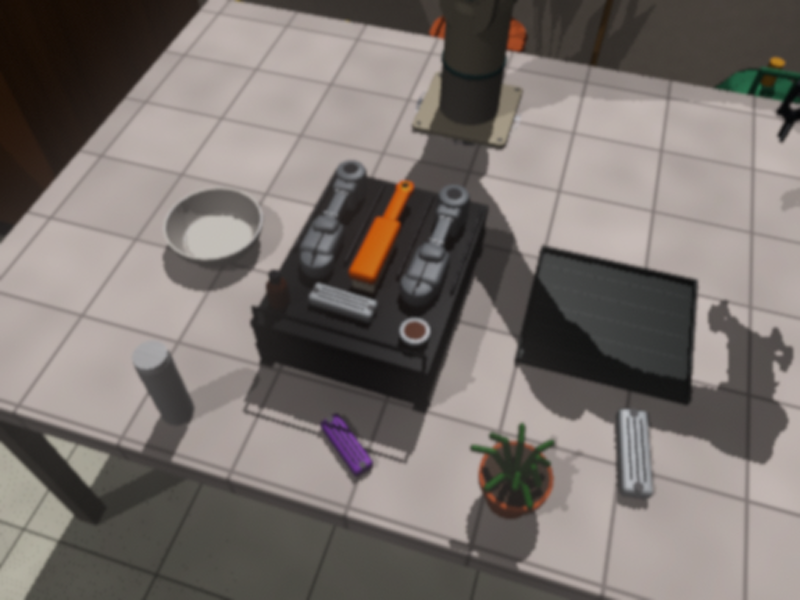

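View pics/side0.png

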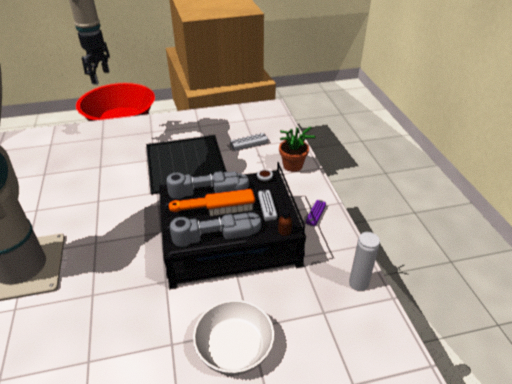

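Scene (800×600 view): multi-tool candidates are the silver one on the stand (342,302), a larger silver one on the bench (635,452) and a purple one (346,445). I choose the stand one, since it is silver, smaller, and behind the brush. The trees are at (333,220) and (435,245), the brush at (380,235), the tray at (607,320) and the bowl at (213,228).

```bash
cat > h.py <<'E'
from cell import read_state, cams, order, ctrl
import cv2,numpy as np
from scipy.spatial.transform import Rotation as Ro
def cam(n):
    d=cams.get_image(n); d['n']=n; d['R']=cv2.Rodrigues(np.array(d['rvec'],float))[0]; d['C']=-d['R'].T@np.array(d['tvec'],float).ravel()
    d['f']=192/np.tan(np.radians(d['fovy']/2)); return d
def ray(d,p,z):
    p=np.atleast_2d(np.asarray(p,float)); v=np.c_[(p[:,0]-d['cx'])/d['f'],(p[:,1]-d['cy'])/d['f'],np.ones(len(p))]@d['R']
    return d['C']+v*((z-d['C'][2])/v[:,2])[:,None]
def px(d,X):
    q=(np.atleast_2d(X)-d['C'])@d['R'].T; return np.c_[q[:,0]/q[:,2]*d['f']+d['cx'],q[:,1]/q[:,2]*d['f']+d['cy']]
def mask(d,lo,hi): return cv2.inRange(cv2.cvtColor(d['color'],cv2.COLOR_RGB2HSV),lo,hi)
def blobs(m,amin=80):
    c,_=cv2.findContours(m,cv2.RETR_EXTERNAL,cv2.CHAIN_APPROX_NONE)
    return sorted([k for k in c if cv2.contourArea(k)>amin],key=cv2.contourArea,reverse=True)
def rect(d,c,z):
    w=ray(d,c.reshape(-1,2),z)[:,:2].astype(np.float32); (x,y),(a,b),t=cv2.minAreaRect(w)
    if a<b:a,b,t=b,a,t+90
    return np.round([x,y,a,b,(t+90)%180-90],1)
E
python3 - <<'E'
from h import *
d=cam('scene'); e=cam('side')
for n,p,z in [('tool',(342,302),140),('big',(635,452),20),('brush',(380,235),164),('treeR',(333,220),155),('treeL',(435,245),155),('bowl',(213,205),52)]:
    print(n,np.round(ray(d,np.array(p)*.64,z),0))
print('tray corners',np.round(ray(d,np.array([(545,248),(697,280),(690,398),(518,362)])*.64,15),0).tolist())
print('stand FL/FR/BL/BR?',np.round(ray(d,np.array([(487,205),(345,168),(425,375),(270,320)])*.64,120),0).tolist())
for c in (d,e):
    for k in blobs(mask(c,(5,170,120),(16,255,255)))[:3]: print(c['n'],'orange',rect(c,k,164),k.reshape(-1,2).mean(0))
    for k in blobs(mask(c,(0,0,150),(180,40,255)),60)[:8]: print(c['n'],'white z140',rect(c,k,140),'z20',rect(c,k,20),k.reshape(-1,2).mean(0).round())
c=d['color'][165:225,170:290,::-1]; cv2.imwrite('pics/tool.png',cv2.resize(c,(720,360),interpolation=cv2.INTER_CUBIC))
E
```

```text
tool [[683. -44. 140.]]
big [[733. 437.  20.]]
brush [[555. -24. 164.]]
treeR [[ 540. -110.  155.]]
treeL [[542.  64. 155.]]
bowl [[ 482. -378.   52.]]
tray corners [[366.0, 235.0, 15.0], [359.0, 508.0, 15.0], [610.0, 512.0, 15.0], [626.0, 236.0, 15.0]]
stand FL/FR/BL/BR? [[395.0, 119.0, 120.0], [382.0, -148.0, 120.0], [758.0, 110.0, 120.0], [735.0, -143.0, 120.0]]
scene orange [533.6 -22.6 220.3  42.6  -1.9] [244.64335664 147.58041958]
scene orange [-54.2  72.1  96.6  28.6   6.6] [329.72093023  23.09302326]
scene white z140 [ 4.7450e+02 -3.1760e+02  1.0159e+03  5.9020e+02 -1.0000e-01] z20 [ 3.6350e+02 -3.9220e+02  1.1561e+03  6.7170e+02 -1.0000e-01] [135. 135.]
scene white z140 [ 4.590e+02  3.427e+02  9.722e+02  5.706e+02 -8.000e-01] z20 [ 3.4580e+02  3.5920e+02  1.1064e+03  6.4930e+02 -8.0000e-01] [452. 182.]
scene white z140 [904.  472.7 156.5 155.5 -89.6] z20 [852.3 507.1 178.1 177.  -89.6] [434. 348.]
scene white z140 [904.  151.6 158.3 152.6  -1.1] z20 [852.3 141.7 180.2 173.6  -1.1] [276. 304.]
scene white z140 [ 9.038e+02  3.468e+02  1.568e+02  8.840e+01 -4.000e-01] z20 [ 8.520e+02  3.639e+02  1.785e+02  1.006e+02 -4.000e-01] [369. 329.]
scene white z140 [ 7.439e+02  1.829e+02  1.572e+02  9.630e+01 -5.000e-01] z20 [ 6.700e+02  1.774e+02  1.789e+02  1.096e+02 -5.000e-01] [305. 242.]
scene white z140 [942.5  -8.4 155.4  78.7  89.8] z20 [896.  -40.4 176.8  89.6  89.8] [188. 296.]
scene white z140 [770.8 309.6 151.8 103.7 -90. ] z20 [700.7 321.5 172.8 118.  -90. ] [354. 270.]
side orange [532.2 -30.1 223.1  54.9  -2.2] [212.13661202 200.15846995]
side white z140 [ 614.9   -9.8 1374.5 1287.4    3.4] z20 [ 640.1  125.  1584.3 1483.9    3.4] [251. 241.]
side white z140 [677.4 -48.3 102.7  31.8  86.5] z20 [712.1  80.7 118.3  36.6  86.5] [267. 204.]
side white z140 [498.5 335.6 111.7  37.7   0.8] z20 [505.9 523.2 128.8  43.5   0.8] [184. 135.]
```

View pics/tool.png

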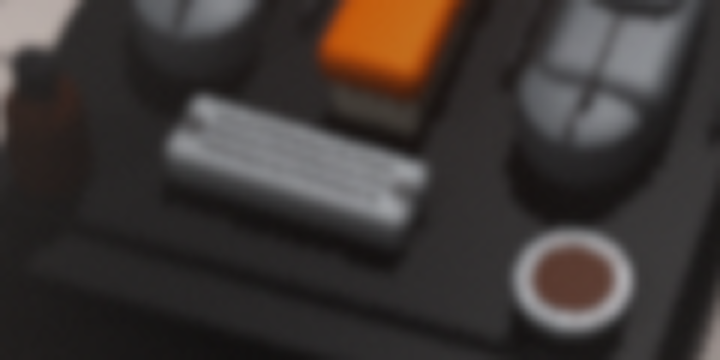

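The crop confirms it: a closed silver multi-tool at the back of the top tier, with the polish tin to its right and the bottle to its left. Next I raise the arm and look down on the stand with the wrist camera.

move_arm --targets "1 0 0 -4.1 0 0 -6.67; 1 0 0 -4.1 0 0 -6.67; 1 0 0 -4.1 0 0 -6.67; 1 0 0 -3 0 0 0"

```text
clock: 0.58
eef_pos: [244.3, 603.0, 388.1]
tool_rot: [3.138, 0.001, 3.111]
force: [0.3, 0.1, 0.2]
width: 85.2
gripper_force: 0.0
```

move_arm --targets "1 -1.77 -3.42 0 0 0 0; 1 -1.77 -3.42 0 0 0 0; 1 -1.77 -3.42 0 0 0 0; 1 -1.77 -3.42 0 0 0 0; 1 -1.77 -3.42 0 0 0 0"

```text
clock: 1.0
eef_pos: [326.8, 426.6, 384.3]
tool_rot: [3.142, 0.0, 3.106]
force: [0.5, 0.3, 0.3]
width: 85.5
gripper_force: 0.0
```

move_arm --targets "1 -1.77 -3.42 0 0 0 0; 1 -1.77 -3.42 0 0 0 0; 1 -1.77 -3.42 0 0 0 0; 1 -1.77 -3.42 0 0 0 0; 1 -1.77 -3.42 0 0 0 0"

```text
clock: 1.42
eef_pos: [409.1, 252.5, 384.5]
tool_rot: [3.141, 0.0, 3.106]
force: [0.6, -0.5, -0.1]
width: 85.4
gripper_force: 0.0
```

move_arm --targets "1 -1.77 -3.42 0 0 0 0; 1 -1.77 -3.42 0 0 0 0; 1 -1.77 -3.42 0 0 0 0; 1 -1.77 -3.42 0 0 0 0; 1 -1.77 -3.42 0 0 0 0"

```text
clock: 1.83
eef_pos: [491.4, 78.5, 384.5]
tool_rot: [3.141, 0.0, 3.106]
force: [0.8, -0.0, -0.4]
width: 85.2
gripper_force: 0.0
```

move_arm --targets "1 -1.77 -3.42 0 0 0 0; 1 -1.77 -3.42 0 0 0 0; 1 -1.77 -3.42 0 0 0 0; 1 0 0 0 0 0 0; 1 0 0 0 0 0 0"

```text
clock: 2.25
eef_pos: [540.7, -26.9, 383.9]
tool_rot: [-3.141, -0.001, 3.101]
force: [0.2, 1.5, -0.4]
width: 85.4
gripper_force: 0.0
```

Run:
```python
from h import *
s=read_state();print(s['clock'],s['eef_pos'].round(1),s['tool_rot'].round(3),s['qpos'].round(2),s['width'])
d=cam('wrist'); print(d['C'].round(0))
cv2.imwrite('pics/w1.png',cv2.resize(d['color'][:,:,::-1],(800,600),interpolation=cv2.INTER_CUBIC))
np.save('w1.npy',d,allow_pickle=True)
```

```text
2.25 [540.7 -26.9 383.9] [-3.141e+00 -1.000e-03  3.101e+00] [-0.16  0.34  0.23  1.59 -0.08  1.22  1.61] 85.42059784833555
[457. -24. 526.]
```

View pics/w1.png

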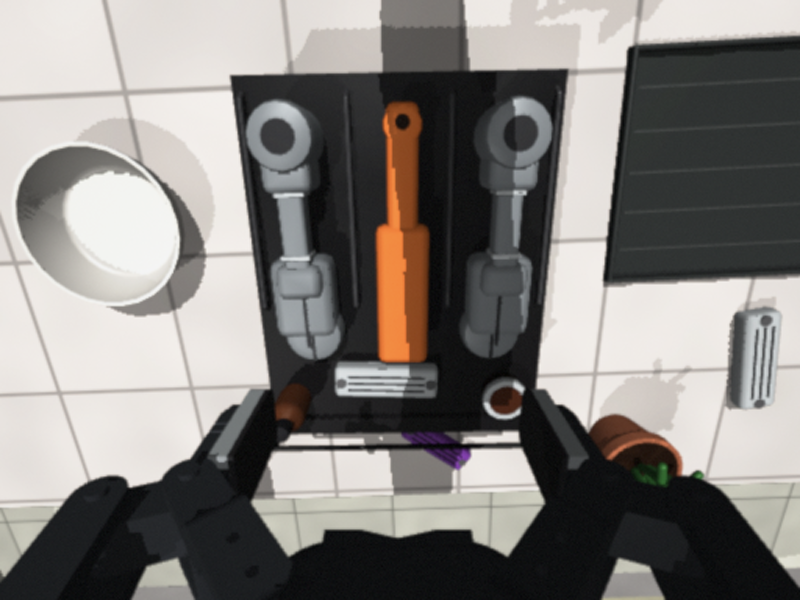

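Wrist view: the −y tree's stem is at (293,226), the +y tree's at (509,226), the brush head at (402,292) and the tool at (386,380). The stand's front corners are at (232,76) and (568,70), the bowl is at (97,224) and the tray's near corners are at (628,48) and (606,281).

Run:
```python
from h import *
d=np.load('w1.npy',allow_pickle=True).item()
g=lambda P,z:ray(d,np.array(P,float)*.64,z)[:,:2]
def ln(n,a,b,z):
    p=g([a,b],z);v=p[1]-p[0];print(n,p.round(1).tolist(),'mid',p.mean(0).round(1),'yaw',np.degrees(np.arctan2(v[1],v[0])).round(1))
ln('treeM stem',(290,193),(296,259),166)
ln('treeP stem',(513,193),(506,258),166)
ln('treeM heel/stemend',(278,136),(296,259),170)
for n,a,b in [('w1',(242,95),(268,305)),('w2',(346,95),(356,305)),('w3',(452,95),(447,305)),('w4',(559,95),(541,303))]: ln(n,a,b,130)
ln('stand front',(232,76),(568,70),120)
ln('tray nearx',(628,48),(606,281),15)
m=mask(d,(5,170,120),(16,255,255))
k=blobs(m)[0]; print('brush',rect(d,k,164))
w=ray(d,k.reshape(-1,2),164)
for lo,hi in [(430,510),(540,640)]:
    q=w[(w[:,0]>lo)&(w[:,0]<hi)]; L=q[q[:,1]>np.median(w[:,1])];Rr=q[q[:,1]<np.median(w[:,1])]
    print('brush edges',[np.round(np.polyfit(t[:,0]-575,t[:,1],1),3).tolist() for t in (L,Rr)])
m=mask(d,(0,0,110),(180,60,255)); m[:, :200]=0;m[:,300:]=0;m[:220]=0;m[262:]=0
for k in blobs(m,200)[:2]: print('tool',rect(d,k,140),k.reshape(-1,2).mean(0)/.64)
m=mask(d,(0,0,130),(180,40,255)); 
# bowl rim ellipse points z=52
P=[(15,205),(75,143),(140,170),(178,240),(150,297),(100,303),(40,270)]
q=g(P,52); A=np.c_[2*q,np.ones(len(q))]; s=np.linalg.lstsq(A,(q**2).sum(1),rcond=None)[0]; print('bowl',s[:2].round(1),np.sqrt(s[2]+s[0]**2+s[1]**2).round(1))
```

```text
treeM stem [[482.2, -113.2], [537.1, -114.8]] mid [ 509.7 -114. ] yaw -1.7
treeP stem [[489.6, 68.4], [543.6, 65.0]] mid [516.6  66.7] yaw -3.7
treeM heel/stemend [[438.8, -116.2], [536.3, -113.8]] mid [ 487.5 -115. ] yaw 1.4
w1 [[403.8, -152.5], [589.8, -156.6]] mid [ 496.8 -154.6] yaw -1.3
w2 [[407.3, -65.5], [593.3, -70.6]] mid [500.3 -68.1] yaw -1.6
w3 [[411.0, 23.0], [596.9, 18.2]] mid [504.   20.6] yaw -1.5
w4 [[414.7, 112.3], [598.5, 109.8]] mid [506.6 111.1] yaw -0.8
stand front [[387.6, -161.9], [394.8, 121.8]] mid [391.2 -20. ] yaw 88.5
tray nearx [[360.8, 220.2], [614.1, 226.9]] mid [487.4 223.6] yaw 1.5
brush [529.3 -25.5 218.7  40.9  -2.1]
brush edges [[-0.079, -20.499], [-0.009, -34.628]]
brush edges [[-0.066, -7.749], [0.081, -46.702]]
tool [670.2 -51.9  90.4  37.4  87.7] [380.6712963  380.76774691]
bowl [ 520.7 -359. ] 88.2
```

move_arm --targets "0.2 0.7 2.31 3.3 0 0 0; 0.2 0.7 2.31 3.3 0 0 0; 0.2 0.7 2.31 3.3 0 0 0; 0.2 0.7 2.31 3.3 0 0 0; 0.2 0 0 0 0 0 0"

```text
clock: 2.72
eef_pos: [509.2, 76.7, 246.7]
tool_rot: [3.14, -0.013, 3.117]
force: [-1.5, 1.2, -0.1]
width: 51.1
gripper_force: 0.0
```

move_arm --targets "0.2 0 0 0 0 0 0; 0.2 0 0 0 0 0 0"

```text
clock: 2.88
eef_pos: [516.0, 70.1, 252.9]
tool_rot: [3.141, 0.001, 3.108]
force: [0.7, -0.9, -0.2]
width: 51.2
gripper_force: 0.0
```

```bash
cat >> h.py <<'E'
def look(tag,save=True,box=None):
    s=read_state();d=cam('wrist');np.save(tag+'.npy',d,allow_pickle=True)
    print(round(float(s['clock']),2),s['eef_pos'].round(1),'rpy',s['tool_rot'].round(3),'w',round(float(s['width']),1),'q',s['qpos'].round(2),'F',s['force'].round(1))
    if save: cv2.imwrite(f'pics/{tag}.png',cv2.resize(d['color'][:,:,::-1],(800,600),interpolation=cv2.INTER_CUBIC))
    return d
E
python3 -c "
from h import *
look('w2')"
```

```text
2.88 [516.   70.1 252.9] rpy [3.141e+00 1.000e-03 3.108e+00] w 51.2 q [-0.31  0.42  0.18  1.85 -0.09  0.87  1.45] F [ 0.7 -0.9 -0.2]
```

View pics/w2.png

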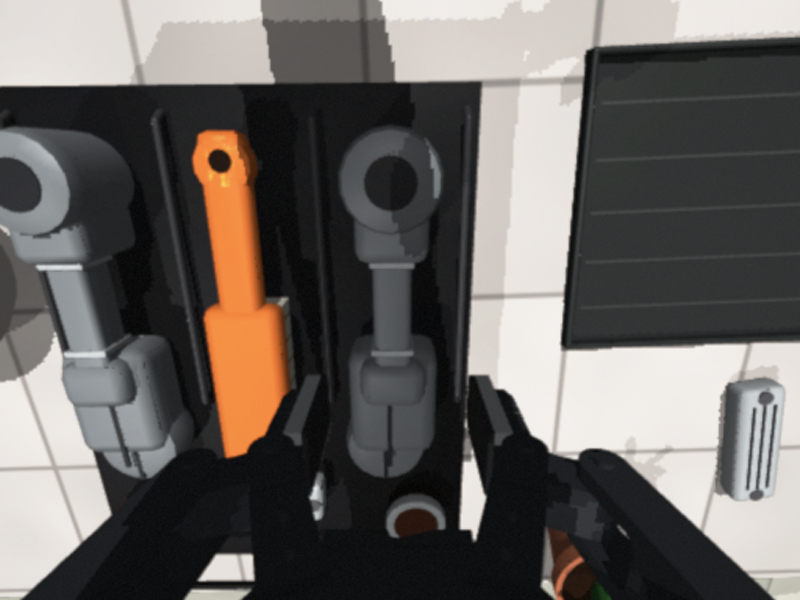

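The stem of the +y tree is visible from (391,265) to (393,353), with the heel circle at (391,181) and the toe tip at (385,475). The tray is at right, with corners at (593,48) and (566,346).

Run:
```python
from h import *
d=np.load('w2.npy',allow_pickle=True).item()
im=cv2.cvtColor(d['color'],cv2.COLOR_RGB2GRAY).astype(float)
g=lambda P,z:ray(d,np.array(P,float)*.64,z)[:,:2]
s=g([(391,265),(393,353)],166);h=g([(391,181)],180);print('stem ends',s.round(1),'heel',h.round(1))
e=[]
for r in range(178,220,3):   # stem edges by gradient
    row=cv2.GaussianBlur(im,(3,3),0)[r,228:272]; gr=np.diff(row); e.append((228+gr.argmax()+.5,r,228+gr.argmin()+.5)); 
e=np.array(e); L=ray(d,e[:,:2],166);Rr=ray(d,np.c_[e[:,2],e[:,1]],166); M=(L+Rr)/2
print(e[::3].tolist()); print('width',(Rr-L)[:,1].round(1)); p=np.polyfit(M[:,0]-516,M[:,1],1); print('axis',p, np.degrees(np.arctan(p[0])))
print('tray',g([(593,48),(566,346)],15).round(1).tolist())
print('w4 wire',g([(468,115),(458,395)],130).round(1).tolist(),'w3',g([(315,115),(329,395)],130).round(1).tolist(),'corner',g([(481,83)],120))
```

```text
stem ends [[488.9  66.7]
 [542.   65.8]] heel [[443.8  68.6]]
[[238.5, 178.0, 262.5], [238.5, 187.0, 262.5], [238.5, 196.0, 262.5], [238.5, 205.0, 262.5], [238.5, 214.0, 262.5]]
width [20.7 20.8 20.9 21.  21.1 21.1 21.2 21.3 21.4 21.5 21.5 21.6 21.7 19.1]
axis [-4.28611094e-02  6.58021180e+01] -2.4542585213227976
tray [[358.8, 226.5], [612.7, 229.6]]
w4 wire [[412.0, 112.8], [593.5, 109.4]] w3 [[409.1, 26.1], [590.5, 18.4]] corner [[394.58925466 121.47081917]]
```

move_arm --targets "0.2 0 -0.2 3 0 0 0; 0.2 0 -0.2 3 0 0 0; 0.2 0 0 3 0 0 0; 0.2 0 0 2.75 0 0 0; 0.2 0 0 0 0 0 0"

```text
clock: 3.35
eef_pos: [513.6, 64.1, 131.9]
tool_rot: [-3.14, -0.006, 3.105]
force: [-0.2, -0.4, 0.4]
width: 50.7
gripper_force: 0.0
```

move_arm --targets "0.2 0 0 0 0 0 0; 0.2 0 0 0 0 0 0"

```text
clock: 3.52
eef_pos: [517.4, 65.0, 136.7]
tool_rot: [3.141, 0.003, 3.105]
force: [0.4, 0.1, -0.2]
width: 50.9
gripper_force: 0.0
```

```bash
python3 -c "
from h import *
look('w3')"
```

```text
3.52 [517.4  65.  136.7] rpy [3.141e+00 3.000e-03 3.105e+00] w 50.9 q [-0.27  0.58  0.14  1.97 -0.14  0.59  1.49] F [ 0.4  0.1 -0.2]
```

View pics/w3.png

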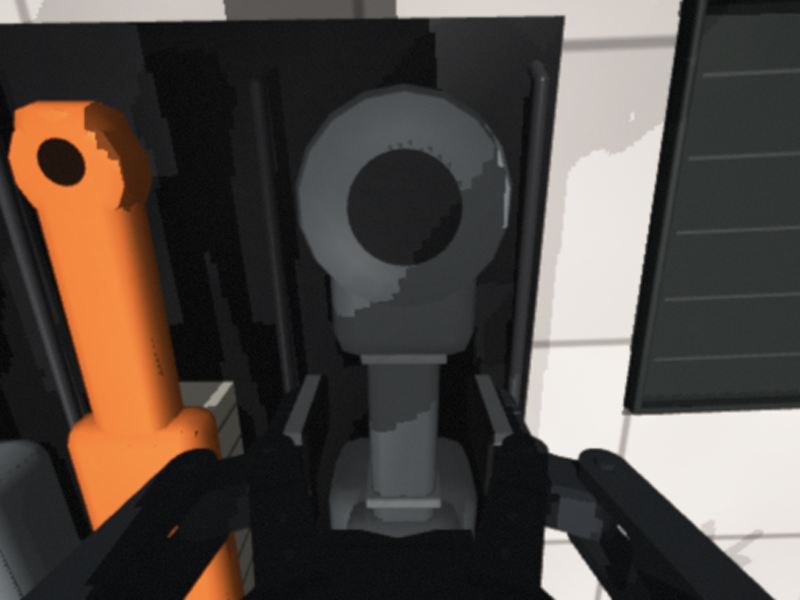

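Fingers straddle the stem (403,430), with the fingertips at (318,400) and (485,400), centred to about 1 mm. Closing.

move_arm --targets "-1 0 0 0 0 0 0; -1 0 0 0 0 0 0; -1 0 0 0 0 0 0; -1 0 0 0 0 0 0; -1 0 0 0 0 0 0"

```text
clock: 3.98
eef_pos: [516.7, 65.6, 136.4]
tool_rot: [3.141, 0.003, 3.106]
force: [-0.7, -0.3, 8.1]
width: 21.2
gripper_force: 60.3
```

move_arm --targets "-1 0 0 0 0 0 0; -1 0 0 0 0 0 0; -1 0 0 0 0 0 0; -1 0 0 0 0 0 0; -1 0 0 0 0 0 0"

```text
clock: 4.4
eef_pos: [516.7, 65.6, 136.4]
tool_rot: [3.141, 0.003, 3.106]
force: [-0.3, 0.2, 7.9]
width: 21.0
gripper_force: 60.3
```

move_arm --targets "-1 0 0 -1 0 0 0; -1 0 0 -2 0 0 0; -1 0 0 -2.5 0 0 0; -1 0 0 -2.5 0 0 0; -1 0 0 -2 0 0 0"

```text
clock: 4.82
eef_pos: [515.7, 65.2, 237.1]
tool_rot: [3.141, 0.001, 3.106]
force: [0.1, -0.4, -1.2]
width: 21.4
gripper_force: 59.0
```

move_arm --targets "-1 -0.5 3.98 0 0 0 0; -1 -0.5 3.98 0 0 0 0; -1 -0.5 3.98 0 0 0 0; -1 -0.5 3.98 0 0 0 0; -1 -0.5 3.98 0 0 0 0"

```text
clock: 5.23
eef_pos: [547.4, 265.0, 235.7]
tool_rot: [3.142, 0.0, 3.106]
force: [1.2, 0.0, -2.3]
width: 20.8
gripper_force: 59.2
```

move_arm --targets "-1 -0.5 3.98 0 0 0 0; -1 -0.5 3.98 0 0 0 0; -1 -0.5 3.98 0 0 0 0; -1 0 0 0 0 0 6.7; -1 0 0 0 0 0 6.7"

```text
clock: 5.65
eef_pos: [565.2, 386.0, 234.4]
tool_rot: [3.141, -0.002, 2.872]
force: [0.5, -1.1, -2.1]
width: 20.9
gripper_force: 59.4
```

move_arm --targets "-1 0 0 0 0 0 6.7; -1 0 0 0 0 0 6.7; -1 0 0 0 0 0 6.7; -1 0 0 0 0 0 6.7; -1 0 0 0 0 0 6.7"

```text
clock: 6.07
eef_pos: [566.4, 382.0, 235.3]
tool_rot: [-3.141, -0.0, 2.282]
force: [0.6, -1.1, -2.1]
width: 21.1
gripper_force: 59.3
```

move_arm --targets "-1 0 0 0 0 0 6.7; -1 0 0 0 0 0 6.7; -1 0 0 0 0 0 6.7; -1 0 0 0 0 0 6.7; -1 0 0 0 0 0 6.7"

```text
clock: 6.48
eef_pos: [566.3, 382.1, 235.3]
tool_rot: [-3.141, -0.0, 1.697]
force: [0.4, 0.2, -1.8]
width: 21.4
gripper_force: 59.3
```

move_arm --targets "-1 0 0 0 0 0 6.7; -1 0 0 0 0 0 0; -1 0 0 0 0 0 0"

```text
clock: 6.73
eef_pos: [566.4, 382.2, 235.0]
tool_rot: [-3.141, 0.0, 1.589]
force: [-0.2, 0.1, -1.7]
width: 21.2
gripper_force: 59.3
```

```bash
python3 -c "
from h import *
look('w4')"
```

```text
6.73 [566.4 382.2 235. ] rpy [-3.141  0.     1.589] w 21.2 q [-0.94  0.74  0.57  1.42 -0.42  1.11 -0.28] F [-0.2  0.1 -1.7]
```

View pics/w4.png

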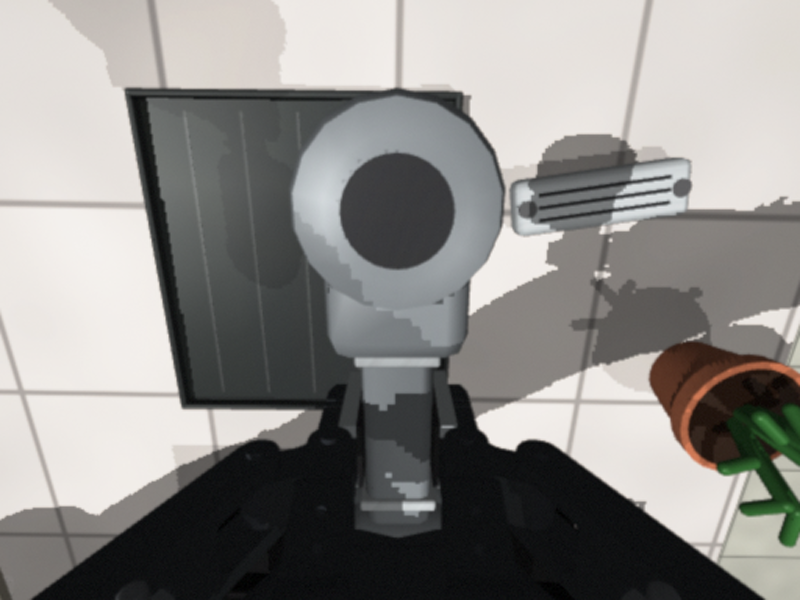

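Tree held, hovering over the tray. The tray's corners are at (127,90), (465,93) and (184,408).

Run:
```python
from h import *
d=np.load('w4.npy',allow_pickle=True).item()
c=ray(d,np.array([(127,90),(465,93),(184,408)])*.64,15)[:,:2];print(c.round(1).tolist(),'centre',((c[1]+c[2])/2).round(1), 'yaw',np.degrees(np.arctan2(*(c[1]-c[0])[::-1])).round(2),(np.degrees(np.arctan2(*(c[0]-c[2])[::-1]))-90).round(2))
```

```text
[[358.1, 508.4], [615.8, 511.0], [361.1, 228.0]] centre [488.4 369.5] yaw 0.59 0.6
```

move_arm --targets "-1 0 0 4 0 0 0; -1 0 0 4 0 0 0; -1 0 0 4 0 0 0; -1 0 0 4 0 0 0; -1 0 0 2.5 0 0 0"

```text
clock: 7.2
eef_pos: [564.5, 381.3, 45.8]
tool_rot: [-3.136, 0.002, 1.589]
force: [-0.1, 0.5, -1.4]
width: 21.1
gripper_force: 59.4
```

move_arm --targets "-1 0 0 1 0 0 0; -1 0 0 0.7 0 0 0; -1 0 0 0.5 0 0 0; -1 0 0 0.4 0 0 0; -1 0 0 0 0 0 0"

```text
clock: 7.62
eef_pos: [567.7, 382.5, 24.8]
tool_rot: [3.14, -0.001, 1.586]
force: [0.1, -0.0, -1.9]
width: 21.1
gripper_force: 59.4
```

move_arm --targets "-1 0 0 0.15 0 0 0; -1 0 0 0 0 0 0; -1 0 0 0 0 0 0"

```text
clock: 7.87
eef_pos: [567.3, 382.4, 23.2]
tool_rot: [3.141, -0.001, 1.586]
force: [-0.2, 0.8, -2.4]
width: 21.3
gripper_force: 59.4
```

move_arm --targets "-1 0 0 0.12 0 0 0; -1 0 0 0 0 0 0; -1 0 0 0 0 0 0"

```text
clock: 8.12
eef_pos: [567.2, 382.4, 21.5]
tool_rot: [3.141, -0.0, 1.586]
force: [0.2, 0.1, -0.5]
width: 21.3
gripper_force: 59.7
```

move_arm --targets "-0.1 0 0 0 0 0 0; -0.1 0 0 0 0 0 0; -0.1 0 0 0 0 0 0; -0.1 0 0 0 0 0 0; -0.1 0 0 0 0 0 0"

```text
clock: 8.53
eef_pos: [566.9, 382.1, 21.1]
tool_rot: [3.142, -0.0, 1.586]
force: [0.1, 0.3, 0.7]
width: 38.3
gripper_force: 0.0
```

move_arm --targets "-0.1 0 0 -1 0 0 0; -0.1 0 0 -3 0 0 0; -0.1 0 0 -4 0 0 0; -0.1 0 0 -4 0 0 0; -0.1 0 0 -4 0 0 0"

```text
clock: 8.95
eef_pos: [566.8, 381.7, 183.5]
tool_rot: [3.142, 0.0, 1.585]
force: [0.5, 0.3, -0.0]
width: 38.6
gripper_force: 0.0
```

move_arm --targets "0.5 0 0 -2 0 0 -6.7; 0.5 0 0 -2 0 0 -6.7; 0.5 0 0 -2 0 0 -6.7; 0.5 0 0 -1.5 0 0 -6.7; 0.5 0 0 0 0 0 -6.7"

```text
clock: 9.37
eef_pos: [568.9, 382.5, 261.2]
tool_rot: [3.134, 0.001, 2.176]
force: [0.2, 0.3, 0.2]
width: 63.8
gripper_force: 0.0
```

move_arm --targets "0.5 0 0 0 0 0 -6.7; 0.5 0 0 0 0 0 -6.7; 0.5 0 0 0 0 0 -6.7; 0.5 0 0 0 0 0 -6.7; 0.5 0 0 0 0 0 -6.7"

```text
clock: 9.78
eef_pos: [567.0, 381.7, 257.0]
tool_rot: [3.141, 0.001, 2.76]
force: [-0.3, 0.9, -1.2]
width: 63.6
gripper_force: 0.0
```

move_arm --targets "0.5 0 0 0 0 0 -6.7; 0.5 0 0 0 0 0 -6.7; 0.5 0 0 0 0 0 -6.7; 0.5 -0.08 -4.07 0 0 0 0; 0.5 -0.08 -4.07 0 0 0 0"

```text
clock: 10.2
eef_pos: [564.7, 302.4, 256.3]
tool_rot: [3.14, 0.0, 3.112]
force: [1.0, -1.4, 0.2]
width: 64.0
gripper_force: 0.0
```

move_arm --targets "0.5 -0.08 -4.07 0 0 0 0; 0.5 -0.08 -4.07 0 0 0 0; 0.5 -0.08 -4.07 0 0 0 0; 0.5 -0.08 -4.07 0 0 0 0; 0.5 -0.08 -4.07 0 0 0 0"

```text
clock: 10.62
eef_pos: [562.0, 94.9, 257.1]
tool_rot: [-3.141, 0.001, 3.106]
force: [0.7, 0.3, 0.1]
width: 63.7
gripper_force: 0.0
```

move_arm --targets "0.5 -0.08 -4.07 0 0 0 0; 0.5 -0.08 -4.07 0 0 0 0; 0.5 -0.08 -4.07 0 0 0 0; 0.5 0 0 0 0 0 0; 0.5 0 0 0 0 0 0"

```text
clock: 11.03
eef_pos: [560.2, -29.1, 257.1]
tool_rot: [-3.14, 0.001, 3.099]
force: [0.7, 1.3, -0.2]
width: 64.3
gripper_force: 0.0
```

Run:
```python
from h import *
d=look('w5'); k=max(blobs(mask(d,(5,150,100),(18,255,255))),key=cv2.contourArea)
w=ray(d,k.reshape(-1,2),164); print(rect(d,k,164),w[:,0].min().round(1),w[:,0].max().round(1), (k.reshape(-1,2).min(0)/.64).round(), (k.reshape(-1,2).max(0)/.64).round())
```

```text
11.03 [560.2 -29.1 257.1] rpy [-3.140e+00  1.000e-03  3.099e+00] w 64.3 q [-0.13  0.48  0.2   1.74 -0.11  0.93  1.64] F [ 0.7  1.3 -0.2]
[528.8 -24.3 218.7  43.3  -2.1] 419.3 638.7 [367.  28.] [444. 422.]
```

View pics/w5.png

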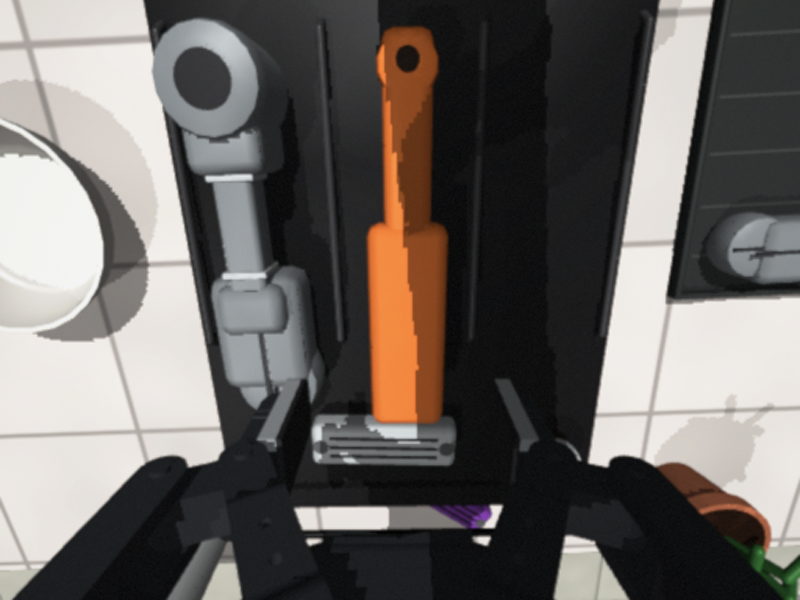

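The brush head runs from (407,222) to (407,422), 70–79 px wide. The multi-tool sits just behind it at (384,440), and the −y tree's stem is around (241,227).

Run:
```python
from h import *
d=np.load('w5.npy',allow_pickle=True).item()
g=lambda P,z:ray(d,np.array(P,float)*.64,z)[:,:2]
p=g([(407.5,222),(407.5,422)],164);print(p.round(1))
a=g([(369,240),(373,410),(447,240),(442,410)],162).round(1);print(a.tolist(),(a[0]+a[2])/2,(a[1]+a[3])/2)
print('stemM',g([(231,178),(250,274)],166).round(1).tolist(),'tool',g([(314,440),(455,440)],140).round(1).tolist(), g([(384,416),(384,464)],140).round(1).tolist())
```

```text
[[510.9 -22.5]
 [638.2 -27. ]]
[[520.2, -44.2], [629.7, -48.7], [522.1, -0.9], [631.5, -4.6]] [521.15 -22.55] [630.6  -26.65]
stemM [[483.9, -113.8], [535.8, -112.0]] tool [[667.1, -94.7], [671.2, 6.5]] [[649.1, -43.4], [690.1, -45.5]]
```

move_arm --targets "0.5 0.3 0 3 0 0 0; 0.5 0.25 0 3 0 0 0; 0.5 0 0 1 0 0 0; 0.5 0 0 0 0 0 0; 0.5 0 0 0 0 0 0"

```text
clock: 11.5
eef_pos: [555.4, -23.7, 186.5]
tool_rot: [3.141, -0.0, 3.108]
force: [-0.0, 0.0, -0.1]
width: 64.2
gripper_force: 0.0
```

move_arm --targets "0.5 0 0 0 0 0 0; 0.5 0 0 0 0 0 0"

```text
clock: 11.67
eef_pos: [556.3, -24.5, 187.7]
tool_rot: [3.141, 0.003, 3.106]
force: [-0.3, -0.4, -0.9]
width: 63.7
gripper_force: 0.0
```

Nearly on target, so I descend and close.

move_arm --targets "0.5 0.1 0.05 2.5 0 0 0; 0.5 0 0 2 0 0 0; 0.5 0 0 0.8 0 0 0; 0.5 0 0 0 0 0 0; 0.5 0 0 0 0 0 0"

```text
clock: 12.08
eef_pos: [554.5, -24.3, 133.8]
tool_rot: [-3.142, 0.001, 3.106]
force: [0.9, 0.2, 1.1]
width: 64.1
gripper_force: 0.0
```

move_arm --targets "0.5 0 0 0 0 0 0; -1 0 0 0 0 0 0; -1 0 0 0 0 0 0; -1 0 0 0 0 0 0; -1 0 0 0 0 0 0"

```text
clock: 12.5
eef_pos: [555.0, -24.2, 134.5]
tool_rot: [3.141, 0.003, 3.106]
force: [0.4, 0.2, 5.9]
width: 45.1
gripper_force: 62.3
```

move_arm --targets "-1 0 0 0 0 0 0; -1 0 0 0 0 0 0; -1 0 0 0 0 0 0"

```text
clock: 12.75
eef_pos: [555.0, -24.2, 134.5]
tool_rot: [3.141, 0.003, 3.106]
force: [-0.0, -0.1, 5.9]
width: 45.1
gripper_force: 62.3
```

Run:
```python
from h import *
look('w6')
```

```text
12.75 [555.  -24.2 134.5] rpy [3.141e+00 3.000e-03 3.106e+00] w 45.1 q [-0.11  0.63  0.15  1.88 -0.15  0.64  1.67] F [-0.  -0.1  5.9]
```

View pics/w6.png

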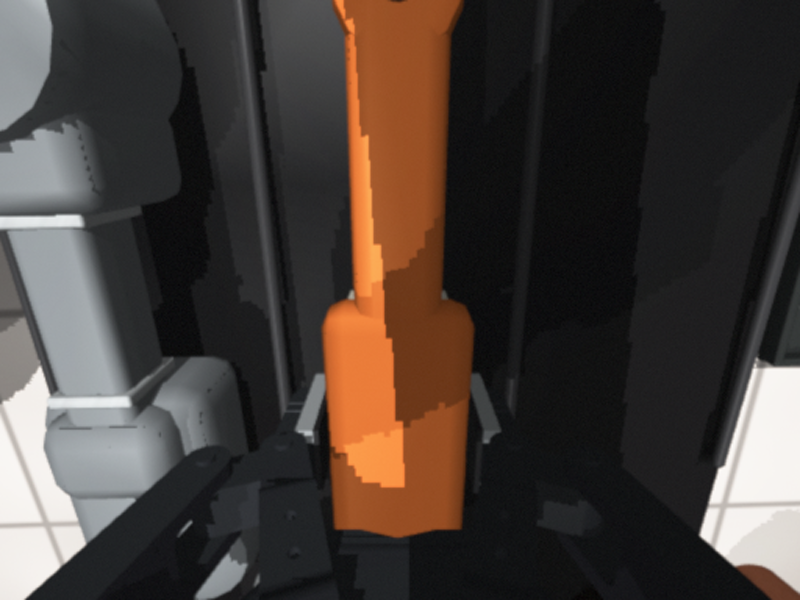

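Brush gripped squarely on the head, with the pads at (312,405) and (484,405) and a width of 45 mm. Now to the tray's middle slot.

move_arm --targets "-1 0 0 -1 0 0 0; -1 0 0 -2 0 0 0; -1 0 0 -2.5 0 0 0; -1 0 0 -2.5 0 0 0; -1 0 0 -2 0 0 0"

```text
clock: 13.22
eef_pos: [554.2, -24.4, 235.5]
tool_rot: [-3.142, 0.001, 3.106]
force: [0.2, -0.8, -1.7]
width: 45.1
gripper_force: 61.4
```

move_arm --targets "-1 0.8 3.63 0 0 0 0; -1 0.8 3.63 0 0 0 0; -1 0.8 3.63 0 0 0 0; -1 0.8 3.63 0 0 0 0; -1 0.8 3.63 0 0 0 0"

```text
clock: 13.63
eef_pos: [519.8, 160.0, 233.9]
tool_rot: [3.141, 0.0, 3.106]
force: [-0.1, -0.2, -0.3]
width: 44.7
gripper_force: 61.6
```

move_arm --targets "-1 0.8 3.63 0 0 0 0; -1 0.8 3.63 0 0 0 0; -1 0.8 3.63 0 0 0 0; -1 0.8 3.63 0 0 0 0; -1 0.8 3.63 0 0 0 0"

```text
clock: 14.05
eef_pos: [486.2, 343.0, 233.9]
tool_rot: [3.142, 0.0, 3.106]
force: [1.6, 0.6, -1.5]
width: 45.4
gripper_force: 61.6
```

move_arm --targets "-1 0 0 0 0 0 6.7; -1 0 0 0 0 0 6.7; -1 0 0 0 0 0 6.7; -1 0 0 0 0 0 6.7; -1 0 0 0 0 0 6.7"

```text
clock: 14.47
eef_pos: [486.6, 341.4, 233.7]
tool_rot: [-3.142, -0.0, 2.516]
force: [1.1, 0.6, -1.0]
width: 45.2
gripper_force: 61.7
```

move_arm --targets "-1 0 0 0 0 0 6.7; -1 0 0 0 0 0 6.7; -1 0 0 0 0 0 6.7; -1 0 0 0 0 0 6.7; -1 0 0 0 0 0 6.7"

```text
clock: 14.88
eef_pos: [486.6, 341.4, 233.7]
tool_rot: [-3.141, -0.001, 1.931]
force: [0.3, -0.3, -1.4]
width: 45.3
gripper_force: 61.7
```

move_arm --targets "-1 0 0 0 0 0 6.7; -1 0 0 0 0 0 6.7; -1 0 0 0 0 0 6.7; -1 0 0 0 0 0 0; -1 0 0 0 0 0 0"

```text
clock: 15.3
eef_pos: [486.6, 341.5, 233.4]
tool_rot: [-3.141, 0.0, 1.589]
force: [0.2, 0.4, -1.4]
width: 45.1
gripper_force: 61.7
```

move_arm --targets "-1 0 0 4 0 0 0; -1 0 0 4 0 0 0; -1 0 0 4 0 0 0; -1 0 0 4 0 0 0; -1 0 0 2.5 0 0 0"

```text
clock: 15.72
eef_pos: [484.8, 340.8, 44.8]
tool_rot: [-3.137, 0.001, 1.589]
force: [-0.8, 0.3, -1.6]
width: 45.0
gripper_force: 61.7
```

move_arm --targets "-1 0 0 1 0 0 0; -1 0 0 0.7 0 0 0; -1 0 0 0.5 0 0 0; -1 0 0 0.3 0 0 0; -1 0 0 0 0 0 0"

```text
clock: 16.13
eef_pos: [487.7, 341.9, 24.1]
tool_rot: [3.14, -0.001, 1.586]
force: [-0.5, -0.9, -0.4]
width: 45.1
gripper_force: 61.7
```

move_arm --targets "-1 0 0 0.15 0 0 0; -1 0 0 0 0 0 0; -1 0 0 0 0 0 0"

```text
clock: 16.38
eef_pos: [487.3, 341.8, 22.4]
tool_rot: [3.141, -0.001, 1.586]
force: [-0.6, 0.0, -1.5]
width: 45.2
gripper_force: 61.7
```

move_arm --targets "-1 0 0 0.15 0 0 0; -1 0 0 0.1 0 0 0; -1 0 0 0 0 0 0; -1 0 0 0 0 0 0"

```text
clock: 16.72
eef_pos: [487.1, 341.6, 19.5]
tool_rot: [3.141, -0.001, 1.586]
force: [-1.3, -0.5, 3.0]
width: 45.1
gripper_force: 62.1
```

move_arm --targets "0.35 0 0 0 0 0 0; 0.35 0 0 0 0 0 0; 0.35 0 0 0 0 0 0; 0.35 0 0 0 0 0 0; 0.35 0 0 0 0 0 0"

```text
clock: 17.13
eef_pos: [486.9, 341.3, 19.0]
tool_rot: [-3.141, 0.0, 1.586]
force: [-0.4, 0.2, -0.4]
width: 57.5
gripper_force: 0.0
```

move_arm --targets "0.35 0 0 -1 0 0 0; 0.35 0 0 -3 0 0 0; 0.35 0 0 -4 0 0 0; 0.35 0 0 -4 0 0 0; 0.35 0 0 -4 0 0 0"

```text
clock: 17.55
eef_pos: [486.7, 340.9, 181.3]
tool_rot: [-3.141, 0.001, 1.585]
force: [-0.2, 1.3, -0.2]
width: 57.9
gripper_force: 0.0
```

move_arm --targets "0.2 0 0 -2 0 0 -6.7; 0.2 0 0 -2 0 0 -6.7; 0.2 0 0 -2 0 0 -6.7; 0.2 0 0 -1.4 0 0 -6.7; 0.2 0 0 0 0 0 -6.7"

```text
clock: 17.97
eef_pos: [488.7, 341.9, 257.4]
tool_rot: [3.135, 0.0, 2.176]
force: [1.8, -1.0, 0.1]
width: 51.1
gripper_force: 0.0
```

move_arm --targets "0.2 0 0 0 0 0 -6.7; 0.2 0 0 0 0 0 -6.7; 0.2 0 0 0 0 0 -6.7; 0.2 0 0 0 0 0 -6.7; 0.2 0 0 0 0 0 -6.7"

```text
clock: 18.38
eef_pos: [486.9, 341.0, 253.9]
tool_rot: [3.141, 0.0, 2.76]
force: [-0.2, -0.6, 0.6]
width: 51.4
gripper_force: 0.0
```

move_arm --targets "0.2 0 0 0 0 0 -6.7; 0.2 0 0 0 0 0 -6.7; 0.2 0 0 0 0 0 -6.7; 0.2 -0.355 -4.13 0 0 0 0; 0.2 -0.355 -4.13 0 0 0 0"

```text
clock: 18.8
eef_pos: [490.5, 259.8, 253.4]
tool_rot: [3.141, 0.0, 3.112]
force: [0.8, -1.3, 0.0]
width: 51.2
gripper_force: 0.0
```

move_arm --targets "0.2 -0.355 -4.13 0 0 0 0; 0.2 -0.355 -4.13 0 0 0 0; 0.2 -0.355 -4.13 0 0 0 0; 0.2 -0.355 -4.13 0 0 0 0; 0.2 -0.355 -4.13 0 0 0 0"

```text
clock: 19.22
eef_pos: [501.1, 49.3, 253.9]
tool_rot: [-3.141, 0.001, 3.106]
force: [-0.4, -0.9, -0.8]
width: 51.2
gripper_force: 0.0
```

move_arm --targets "0.2 -0.355 -4.13 0 0 0 0; 0.2 -0.355 -4.13 0 0 0 0; 0.2 -0.355 -4.13 0 0 0 0; 0.2 -0.355 -4.13 0 0 0 0; 0.2 0 0 0 0 0 0"

```text
clock: 19.63
eef_pos: [508.8, -125.4, 254.4]
tool_rot: [-3.134, 0.002, 3.092]
force: [1.1, -0.8, -0.5]
width: 51.4
gripper_force: 0.0
```

move_arm --targets "0.2 0 0 0 0 0 0; 0.2 0 0 0 0 0 0; 0.2 0 0 0 0 0 0"

```text
clock: 19.88
eef_pos: [509.8, -112.2, 253.3]
tool_rot: [3.141, -0.0, 3.108]
force: [0.1, 0.4, 0.2]
width: 51.4
gripper_force: 0.0
```

Run:
```python
from h import *
look('w7')
```

```text
19.88 [ 509.8 -112.2  253.3] rpy [ 3.141 -0.     3.108] w 51.4 q [-0.01  0.43  0.24  1.85 -0.13  0.88  1.84] F [0.1 0.4 0.2]
```

View pics/w7.png

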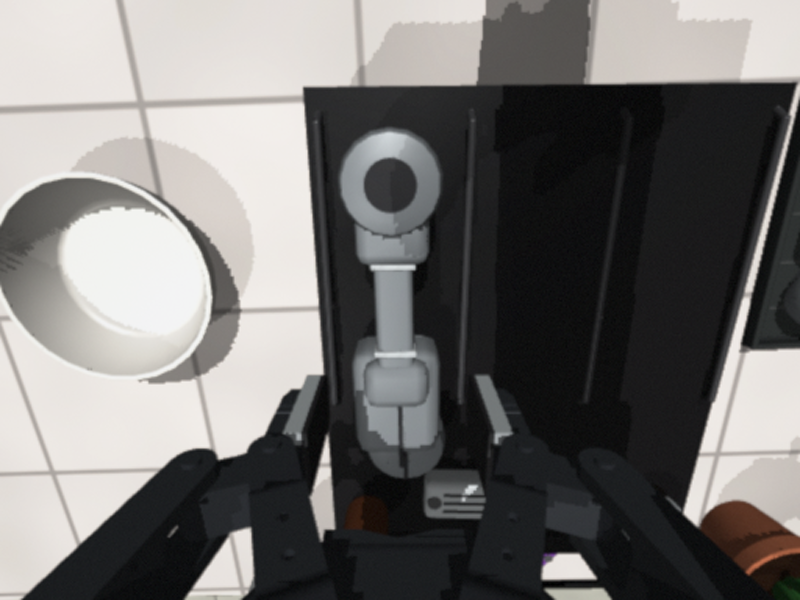

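The −y tree's stem runs from (393,267) to (396,354), with the heel circle at (391,183) and the toe tip bent towards +y at (410,470). The bowl's rim passes (75,173), (210,290) and (130,379).

Run:
```python
from h import *
d=np.load('w7.npy',allow_pickle=True).item()
g=lambda P,z:ray(d,np.array(P,float)*.64,z)[:,:2]
s=g([(393,267),(396,354)],166);h=g([(391,183)],180);print('stem',s.round(1).tolist(),s.mean(0).round(1),'heel',h.round(1),'yaw',np.degrees(np.arctan2(*(s[1]-s[0])[::-1])).round(2),np.degrees(np.arctan2(*(s[1]-h[0])[::-1])).round(2))
q=g([(5,210),(75,173),(150,202),(204,262),(211,310),(190,358),(130,379),(60,358)],52)
A=np.c_[2*q,np.ones(len(q))]; s,r=np.linalg.lstsq(A,(q**2).sum(1),rcond=None)[:2]; print('bowl',s[:2].round(1),np.sqrt(s[2]+s[0]**2+s[1]**2).round(1))
m=mask(d,(0,0,225),(180,40,255)); m[:,140:]=0; m[:128]=0;m[220:]=0;m[:,:35]=0
k=blobs(m)[0];print('floor',g([(k.reshape(-1,2).mean(0)/.64)],7),rect(d,k,7))
```

```text
stem [[483.8, -114.6], [536.5, -114.7]] [ 510.2 -114.7] heel [[ 438.4 -113.8]] yaw -0.17 -0.57
bowl [ 520.3 -357.7] 88.2
floor [[ 523.6658122  -346.59282587]] [ 530.2 -356.7  138.7  130.5    8.8]
```

move_arm --targets "0.2 0 -0.15 3 0 0 -0.8; 0.2 0 -0.1 3 0 0 0; 0.2 0 0 3 0 0 0; 0.2 0 0 2.8 0 0 0; 0.2 0 0 0 0 0 0"

```text
clock: 20.35
eef_pos: [506.4, -113.8, 130.8]
tool_rot: [3.139, -0.009, 3.123]
force: [-0.2, 0.3, 0.1]
width: 51.7
gripper_force: 0.0
```

move_arm --targets "0.2 0 0 0 0 0 0; 0.2 0 0 0 0 0 0; 0.2 0 0 0 0 0 0"

```text
clock: 20.6
eef_pos: [511.2, -116.4, 136.9]
tool_rot: [-3.141, 0.003, 3.121]
force: [-0.6, -0.2, -0.7]
width: 51.5
gripper_force: 0.0
```

Run:
```python
from h import *
look('w8')
```

```text
20.6 [ 511.2 -116.4  136.9] rpy [-3.141e+00  3.000e-03  3.121e+00] w 51.5 q [ 0.04  0.59  0.19  1.97 -0.19  0.6   1.91] F [-0.6 -0.2 -0.7]
```

View pics/w8.png

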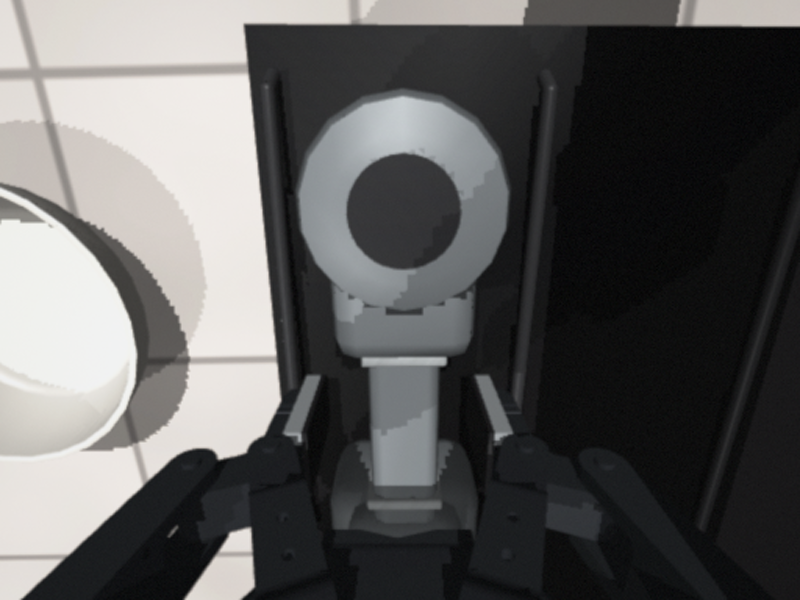

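Stem centred between the fingertips at (403,420), same as for the first tree. Close, lift, and carry it to the third slot.

move_arm --targets "-1 0 0 0 0 0 0; -1 0 0 0 0 0 0; -1 0 0 0 0 0 0; -1 0 0 0 0 0 0; -1 0 0 0 0 0 0"

```text
clock: 21.07
eef_pos: [510.4, -116.3, 136.2]
tool_rot: [3.141, 0.002, 3.12]
force: [-0.3, 1.3, 5.8]
width: 21.1
gripper_force: 60.0
```

move_arm --targets "-1 0 0 0 0 0 0; -1 0 0 0 0 0 0"

```text
clock: 21.23
eef_pos: [510.4, -116.3, 136.2]
tool_rot: [3.141, 0.002, 3.12]
force: [-0.2, 1.5, 6.3]
width: 21.2
gripper_force: 60.0
```

move_arm --targets "-1 0 0 -1 0 0 0; -1 0 0 -2 0 0 0; -1 0 0 -2.5 0 0 0; -1 0 0 -2.5 0 0 0; -1 0 0 -2 0 0 0"

```text
clock: 21.65
eef_pos: [509.6, -116.8, 237.2]
tool_rot: [-3.141, 0.001, 3.12]
force: [0.6, -0.1, -2.0]
width: 21.0
gripper_force: 58.8
```

move_arm --targets "-1 0.87 3.82 0 0 0 0; -1 0.87 3.82 0 0 0 0; -1 0.87 3.82 0 0 0 0; -1 0.87 3.82 0 0 0 0; -1 0.87 3.82 0 0 0 0"

```text
clock: 22.07
eef_pos: [469.3, 76.7, 235.6]
tool_rot: [3.142, -0.0, 3.119]
force: [0.3, 0.2, -3.3]
width: 20.8
gripper_force: 59.2
```

move_arm --targets "-1 0.87 3.82 0 0 0 0; -1 0.87 3.82 0 0 0 0; -1 0.87 3.82 0 0 0 0; -1 0.87 3.82 0 0 0 0; -1 0.87 3.82 0 0 0 0"

```text
clock: 22.48
eef_pos: [430.0, 268.7, 235.6]
tool_rot: [-3.141, -0.0, 3.12]
force: [1.6, 0.8, -1.8]
width: 21.1
gripper_force: 59.2
```

move_arm --targets "-1 0.87 3.82 0 0 0 0; -1 0.87 3.82 0 0 0 0; -1 0.87 3.82 0 0 0 0; -1 0 0 0 0 0 6.77; -1 0 0 0 0 0 6.77"

```text
clock: 22.9
eef_pos: [405.5, 385.3, 235.0]
tool_rot: [3.141, -0.001, 2.884]
force: [-0.6, -1.0, -3.5]
width: 20.9
gripper_force: 59.5
```

move_arm --targets "-1 0 0 0 0 0 6.77; -1 0 0 0 0 0 6.77; -1 0 0 0 0 0 6.77; -1 0 0 0 0 0 6.77; -1 0 0 0 0 0 6.77"

```text
clock: 23.32
eef_pos: [407.0, 382.0, 235.4]
tool_rot: [-3.141, -0.0, 2.287]
force: [-0.1, 0.5, -2.1]
width: 20.8
gripper_force: 59.4
```

move_arm --targets "-1 0 0 0 0 0 6.77; -1 0 0 0 0 0 6.77; -1 0 0 0 0 0 6.77; -1 0 0 0 0 0 6.77; -1 0 0 0 0 0 6.77"

```text
clock: 23.73
eef_pos: [406.9, 382.1, 235.4]
tool_rot: [-3.141, 0.0, 1.696]
force: [-0.2, 0.6, -2.9]
width: 21.1
gripper_force: 59.5
```

move_arm --targets "-1 0 0 0 0 0 6.77; -1 0 0 0 0 0 0; -1 0 0 0 0 0 0; -1 0 0 0 0 0 0"

```text
clock: 24.07
eef_pos: [407.1, 382.4, 235.2]
tool_rot: [-3.141, 0.0, 1.587]
force: [0.5, -0.4, -3.2]
width: 20.9
gripper_force: 59.4
```

move_arm --targets "-1 0 0 4 0 0 0; -1 0 0 4 0 0 0; -1 0 0 4 0 0 0; -1 0 0 4 0 0 0; -1 0 0 2.5 0 0 0"

```text
clock: 24.48
eef_pos: [405.6, 381.5, 46.8]
tool_rot: [-3.138, 0.002, 1.586]
force: [-0.4, 0.7, -2.2]
width: 21.3
gripper_force: 59.3
```

move_arm --targets "-1 0 0 1 0 0 0; -1 0 0 0.7 0 0 0; -1 0 0 0.5 0 0 0; -1 0 0 0.4 0 0 0; -1 0 0 0 0 0 0"

```text
clock: 24.9
eef_pos: [408.0, 383.0, 24.9]
tool_rot: [3.14, -0.001, 1.584]
force: [-0.2, -1.1, -3.1]
width: 20.9
gripper_force: 59.3
```

move_arm --targets "-1 0 0 0.15 0 0 0; -1 0 0 0.12 0 0 0; -1 0 0 0 0 0 0; -1 0 0 0 0 0 0"

```text
clock: 25.23
eef_pos: [407.5, 382.7, 21.9]
tool_rot: [3.141, -0.001, 1.584]
force: [-0.5, 0.0, -2.6]
width: 20.9
gripper_force: 59.3
```

move_arm --targets "-0.1 0 0 0 0 0 0; -0.1 0 0 0 0 0 0; -0.1 0 0 0 0 0 0; -0.1 0 0 0 0 0 0; -0.1 0 0 0 0 0 0"

```text
clock: 25.65
eef_pos: [407.5, 382.5, 21.5]
tool_rot: [3.141, -0.0, 1.584]
force: [-0.0, 0.3, -0.5]
width: 39.0
gripper_force: 0.0
```

move_arm --targets "-0.1 0 0 -1 0 0 0; -0.1 0 0 -3 0 0 0; -0.1 0 0 -4 0 0 0; -0.1 0 0 -4 0 0 0; -0.1 0 0 -4 0 0 0"

```text
clock: 26.07
eef_pos: [407.1, 381.8, 183.7]
tool_rot: [-3.141, 0.001, 1.583]
force: [1.5, 2.0, 0.8]
width: 38.5
gripper_force: 0.0
```

move_arm --targets "0.4 -3.08 1.85 -1.5 0 0 0; 0.4 -3.08 1.85 -1.5 0 0 0; 0.4 -3.08 1.85 -1.5 0 0 0; 0.4 -3.08 1.85 -1.5 0 0 0; 0.4 -3.08 1.85 -1.5 0 0 0"

```text
clock: 26.48
eef_pos: [502.3, 227.9, 258.1]
tool_rot: [3.141, -0.001, 1.584]
force: [0.7, 0.4, 0.6]
width: 60.1
gripper_force: 0.0
```

move_arm --targets "0.4 -3.08 1.85 0 0 0 0; 0.4 -3.08 1.85 0 0 0 0; 0.4 -3.08 1.85 0 0 0 0; 0.4 -3.08 1.85 0 0 0 0; 0.4 -3.08 1.85 0 0 0 0"

```text
clock: 26.9
eef_pos: [596.8, 75.1, 257.3]
tool_rot: [3.141, -0.0, 1.584]
force: [0.6, 0.9, 0.1]
width: 59.6
gripper_force: 0.0
```

move_arm --targets "0.4 -3.08 1.85 0 0 0 0; 0.4 -3.08 1.85 0 0 0 0; 0.4 -3.08 1.85 0 0 0 0; 0.4 -3.08 1.85 0 0 0 0; 0.4 0 0 0 0 0 0"

```text
clock: 27.32
eef_pos: [673.6, -55.6, 257.4]
tool_rot: [3.139, 0.008, 1.574]
force: [-0.1, -1.6, 0.9]
width: 59.9
gripper_force: 0.0
```

move_arm --targets "0.4 0 0 0 0 0 0; 0.4 0 0 0 0 0 0; 0.4 0 0 0 0 0 0"

```text
clock: 27.57
eef_pos: [671.5, -43.5, 256.5]
tool_rot: [-3.141, -0.001, 1.586]
force: [-0.2, 0.5, -0.1]
width: 59.7
gripper_force: 0.0
```

Run:
```python
from h import *
d=look('w9')
c=px(d,[[673,-46,140]])[0]; print(c)
for lo in (90,110,130):
    m=mask(d,(0,0,lo),(180,70,255))
    for k in blobs(m,300):
        if np.linalg.norm(k.reshape(-1,2).mean(0)-c)<60: print(lo,rect(d,k,140),cv2.contourArea(k),k.reshape(-1,2).min(0),k.reshape(-1,2).max(0))
```

```text
27.57 [671.5 -43.5 256.5] rpy [-3.141e+00 -1.000e-03  1.586e+00] w 59.7 q [-0.29  0.7   0.58  1.42 -0.4   1.13  0.37] F [-0.2  0.5 -0.1]
[255.4904079  190.86311617]
90 [675.5 -44.2 103.5  33.6  86.5] 3233.5 [239 136] [279 236]
110 [675.4 -44.4 102.8  32.9  86.5] 3013.0 [239 136] [279 236]
130 [675.3 -44.6 102.3  32.2  86.5] 2686.5 [240 137] [278 236]
```

View pics/w9.png

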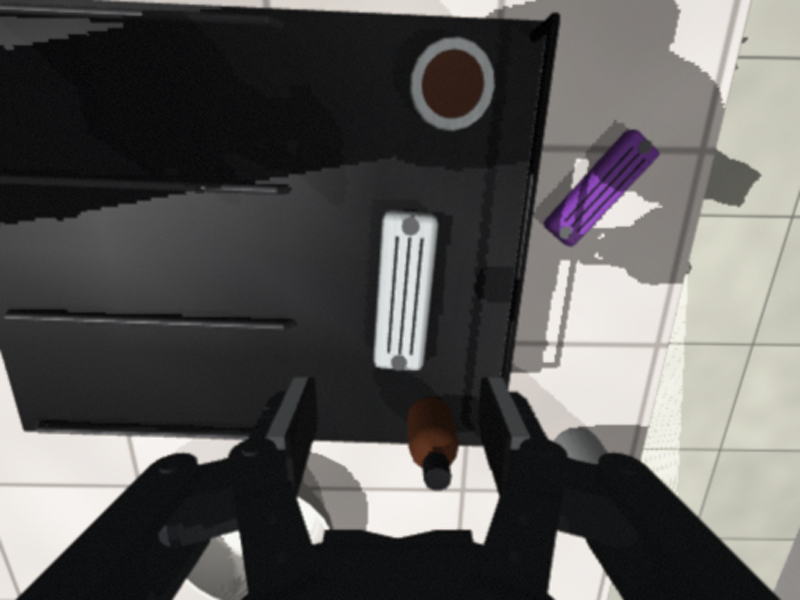

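The tool lies at (405,290), long axis near the image's vertical. The bottle at (433,440), the tin at (452,83) and the rail at x≈525 px are all clear of the finger paths.

move_arm --targets "0.4 -0.08 0.39 3 0 0 4.3; 0.4 0 0 3.5 0 0 0; 0.4 0 0 3 0 0 0; 0.4 0 0 2 0 0 0; 0.4 0 0 0 0 0 0"

```text
clock: 28.03
eef_pos: [672.4, -43.2, 136.7]
tool_rot: [-3.132, -0.001, 1.511]
force: [-1.0, -0.9, -0.7]
width: 59.6
gripper_force: 0.0
```

move_arm --targets "0.4 0 0 0 0 0 0; 0.4 0 0 0.6 0 0 0; 0.4 0 0 0.5 0 0 0; 0.4 0 0 0 0 0 0; 0.4 0 0 0 0 0 0"

```text
clock: 28.45
eef_pos: [676.2, -46.1, 131.1]
tool_rot: [3.141, -0.0, 1.509]
force: [-0.7, 0.2, 0.8]
width: 59.9
gripper_force: 0.0
```

move_arm --targets "0.4 0 -0.05 0.4 0 0 0; 0.4 0 0 0.3 0 0 0; 0.4 0 0 0.15 0 0 0; 0.4 0 0 0 0 0 0; 0.4 0 0 0 0 0 0"

```text
clock: 28.87
eef_pos: [675.3, -46.1, 121.7]
tool_rot: [-3.141, -0.0, 1.509]
force: [0.2, 0.7, 0.7]
width: 59.9
gripper_force: 0.0
```

move_arm --targets "-1 0 0 0 0 0 0; -1 0 0 0 0 0 0; -1 0 0 0 0 0 0; -1 0 0 0 0 0 0; -1 0 0 0 0 0 0"

```text
clock: 29.28
eef_pos: [675.7, -46.2, 122.3]
tool_rot: [3.141, 0.0, 1.509]
force: [0.5, -0.6, 2.3]
width: 32.8
gripper_force: 61.4
```

move_arm --targets "-1 0 0 0 0 0 0; -1 0 0 0 0 0 0"

```text
clock: 29.45
eef_pos: [675.7, -46.2, 122.3]
tool_rot: [3.141, 0.0, 1.509]
force: [0.7, -0.3, 3.9]
width: 32.5
gripper_force: 61.4
```

move_arm --targets "-1 0 0 -1 0 0 0; -1 0 0 -2.5 0 0 0; -1 0 0 -3.5 0 0 0; -1 0 0 -3.5 0 0 0; -1 0 0 -2.5 0 0 0"

```text
clock: 29.87
eef_pos: [675.7, -46.4, 254.8]
tool_rot: [3.14, 0.0, 1.509]
force: [1.4, 0.3, -2.2]
width: 32.5
gripper_force: 60.9
```

move_arm --targets "-1 -3.57 -1.51 0 0 0 0; -1 -3.57 -1.51 0 0 0 0; -1 -3.57 -1.51 0 0 0 0; -1 -3.57 -1.51 0 0 0 0; -1 -3.57 -1.51 0 0 0 0"

```text
clock: 30.28
eef_pos: [587.5, -220.5, 251.9]
tool_rot: [-3.141, -0.0, 1.509]
force: [1.1, -0.1, -2.2]
width: 33.0
gripper_force: 60.8
```

move_arm --targets "-1 -3.57 -1.51 0 0 0 0; -1 -3.57 -1.51 0 0 0 0; -1 -3.57 -1.51 0 0 0 0; -1 -3.57 -1.51 0 0 0 0; -1 0 0 0 0 0 0"

```text
clock: 30.7
eef_pos: [512.3, -368.6, 252.9]
tool_rot: [-3.138, 0.008, 1.496]
force: [-2.1, -2.0, -1.5]
width: 32.6
gripper_force: 60.8
```

move_arm --targets "-1 0 0 0 0 0 0; -1 0 0 0 0 0 0"

```text
clock: 30.87
eef_pos: [519.7, -357.8, 251.6]
tool_rot: [-3.141, -0.002, 1.508]
force: [1.1, -0.9, -1.9]
width: 32.7
gripper_force: 60.8
```

Run:
```python
from h import *
d=look('w10')
```

```text
30.87 [ 519.7 -357.8  251.6] rpy [-3.141e+00 -2.000e-03  1.508e+00] w 32.7 q [ 0.22  0.64  0.59  1.56 -0.39  1.06  0.84] F [ 1.1 -0.9 -1.9]
```

View pics/w10.png

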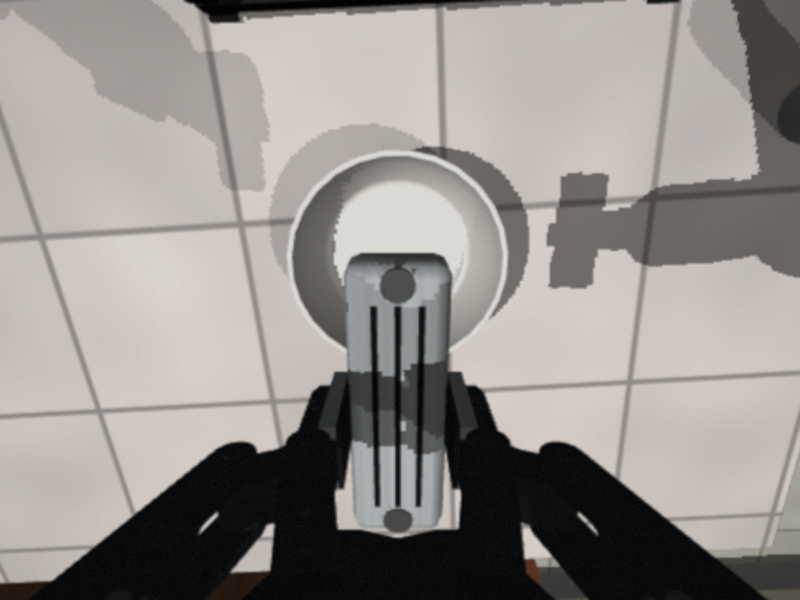

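Tool held level over the bowl. Rim edges are at (289,257), (508,257) and (398,152).

Run:
```python
from h import *
d=np.load('w10.npy',allow_pickle=True).item()
q=ray(d,np.array([(289,257),(508,257),(398,152),(320,185),(478,188),(305,310),(497,308)])*.64,52)[:,:2]
A=np.c_[2*q,np.ones(len(q))]; s=np.linalg.lstsq(A,(q**2).sum(1),rcond=None)[0]; print(q.round(1).tolist(),s[:2].round(1),np.sqrt(s[2]+s[0]**2+s[1]**2).round(1))
```

```text
[[432.4, -347.1], [610.0, -358.2], [525.8, -272.4], [464.4, -292.5], [585.7, -302.3], [439.3, -393.4], [601.6, -401.8]] [ 521.1 -361.6] 89.0
```

move_arm --targets "-1 -0.45 0.1 4 0 0 0; -1 0 0 4 0 0 0; -1 0 0 4 0 0 0; -1 0 0 4 0 0 0; -1 0 0 3 0 0 0"

```text
clock: 31.33
eef_pos: [520.9, -359.4, 58.5]
tool_rot: [-3.139, -0.003, 1.512]
force: [1.1, -0.4, -2.2]
width: 32.7
gripper_force: 60.8
```

move_arm --targets "-1 0 0 2 0 0 0; -1 0 0 1.3 0 0 0; -1 0 0 0.7 0 0 0; -1 0 0 0.4 0 0 0; -1 0 0 0 0 0 0"

```text
clock: 31.75
eef_pos: [521.3, -362.7, 18.1]
tool_rot: [3.141, 0.0, 1.51]
force: [0.7, -0.1, -2.0]
width: 32.5
gripper_force: 60.8
```

move_arm --targets "-1 0 0 0.2 0 0 0; -1 0 0 0 0 0 0; -1 0 0 0 0 0 0"

```text
clock: 32.0
eef_pos: [521.2, -363.3, 17.0]
tool_rot: [3.14, 0.001, 1.509]
force: [-0.0, -0.3, -2.4]
width: 32.4
gripper_force: 60.8
```

move_arm --targets "-1 0 0 0.3 0 0 0; -1 0 0 0.2 0 0 0; -1 0 0 0 0 0 0; -1 0 0 0 0 0 0"

```text
clock: 32.33
eef_pos: [520.5, -362.8, 10.7]
tool_rot: [-3.141, -0.0, 1.509]
force: [0.1, 0.1, -2.1]
width: 32.5
gripper_force: 60.8
```

move_arm --targets "-1 0 0 0.1 0 0 0; -1 0 0 0 0 0 0; -1 0 0 0 0 0 0"

```text
clock: 32.58
eef_pos: [520.6, -362.9, 9.8]
tool_rot: [-3.142, -0.0, 1.509]
force: [1.0, -0.5, -2.4]
width: 32.8
gripper_force: 60.8
```

move_arm --targets "-1 0 0 0.07 0 0 0; -1 0 0 0 0 0 0; -1 0 0 0 0 0 0"

```text
clock: 32.83
eef_pos: [520.7, -363.0, 9.3]
tool_rot: [3.141, 0.0, 1.509]
force: [0.1, -0.2, -1.7]
width: 32.6
gripper_force: 61.0
```

move_arm --targets "-0.15 0 0 0 0 0 0; -0.05 0 0 0 0 0 0; 0.1 0 0 0 0 0 0; 0.1 0 0 0 0 0 0; 0.1 0 0 0 0 0 0"

```text
clock: 33.25
eef_pos: [520.7, -363.0, 9.3]
tool_rot: [3.141, 0.0, 1.509]
force: [0.4, 1.0, -0.1]
width: 47.3
gripper_force: 0.0
```

move_arm --targets "0.1 0 0 -0.5 0 0 0; 0.1 0 0 -2 0 0 0; 0.1 0 0 -4 0 0 0; 0.1 0 0 -4 0 0 0; 0.1 0 0 -4 0 0 0"

```text
clock: 33.67
eef_pos: [520.1, -362.7, 155.9]
tool_rot: [-3.141, -0.0, 1.508]
force: [1.0, -1.2, -0.9]
width: 46.8
gripper_force: 0.0
```

move_arm --targets "0.1 0 0 -4 0 0 0; 0.1 0 0 -4 0 0 0; 0.1 0 0 -1.5 0 0 0; 0.1 0 0 0 0 0 0; 0.1 0 0 0 0 0 0"

```text
clock: 34.08
eef_pos: [520.9, -363.0, 250.5]
tool_rot: [3.139, 0.001, 1.509]
force: [-0.1, -0.6, -0.6]
width: 46.9
gripper_force: 0.0
```

Run:
```python
from h import *
d=look('w11')
c=px(d,[[521,-361,27]])[0];m=mask(d,(0,0,60),(180,70,190))
print(c)
q=[]
e=cam('scene'); cv2.imwrite('pics/s11.png',e['color'][:,:,::-1])
```

```text
34.08 [ 520.9 -363.   250.5] rpy [3.139e+00 1.000e-03 1.509e+00] w 46.9 q [ 0.22  0.65  0.59  1.55 -0.4   1.06  0.85] F [-0.1 -0.6 -0.6]
[253.71524946 162.50635576]
```

move_arm --targets "-0.1 0 0 0 0 0 -4.3; -0.1 3.93 -0.546 0 0 0 0; -0.1 3.93 -0.546 0 0 0 0; -0.1 3.93 -0.546 0 0 0 0; -0.1 3.93 -0.546 0 0 0 0"

```text
clock: 34.6
eef_pos: [495.1, -204.0, 247.3]
tool_rot: [-3.138, -0.001, 1.583]
force: [1.2, 0.8, -0.2]
width: 38.2
gripper_force: 0.0
```

move_arm --targets "-0.1 3.93 -0.546 0 0 0 0; -0.1 3.93 -0.546 0 0 0 0; -0.1 3.93 -0.546 0 0 0 0; -0.1 3.93 -0.546 0 0 0 0; -0.1 3.93 -0.546 0 0 0 0"

```text
clock: 35.02
eef_pos: [465.1, -8.0, 247.9]
tool_rot: [-3.138, 0.0, 1.584]
force: [0.5, 1.3, -0.4]
width: 38.8
gripper_force: 0.0
```

move_arm --targets "-0.1 3.93 -0.546 0 0 0 0; -0.1 3.93 -0.546 0 0 0 0; -0.1 3.93 -0.546 0 0 0 0; -0.1 3.93 -0.546 0 0 0 0; -0.1 3.93 -0.546 0 0 0 0"

```text
clock: 35.43
eef_pos: [435.2, 187.8, 247.9]
tool_rot: [-3.139, 0.002, 1.584]
force: [0.4, 0.6, -0.1]
width: 38.4
gripper_force: 0.0
```

move_arm --targets "-0.1 3.93 -0.546 0 0 0 0; -0.1 3.93 -0.546 0 0 0 0; -0.1 3.93 -0.546 0 0 0 0; -0.1 3.93 -0.546 0 0 0 0; -0.1 3.93 -0.546 0 0 0 0"

```text
clock: 35.85
eef_pos: [405.4, 383.7, 247.5]
tool_rot: [-3.139, 0.002, 1.584]
force: [0.7, -0.0, 0.2]
width: 38.6
gripper_force: 0.0
```

move_arm --targets "-0.1 0 0 3 0 0 0; -0.1 0 0 3 0 0 0; -0.1 0 0 0 0 0 0; -0.1 0 0 0 0 0 0; -0.1 0 0 0 0 0 0"

```text
clock: 36.27
eef_pos: [407.8, 381.8, 189.6]
tool_rot: [3.141, 0.001, 1.583]
force: [0.1, -0.6, 0.4]
width: 38.4
gripper_force: 0.0
```

move_arm --targets "-0.1 0.05 -0.03 4 0 0 0; -0.1 0 0 4 0 0 0; -0.1 0 0 4 0 0 0; -0.1 0 0 3 0 0 0; -0.1 0 0 1 0 0 0"

```text
clock: 36.68
eef_pos: [406.0, 381.7, 26.9]
tool_rot: [-3.139, 0.002, 1.583]
force: [0.2, -0.4, 0.1]
width: 38.5
gripper_force: 0.0
```

move_arm --targets "-0.1 0 0 0.6 0 0 0; -0.1 0 0 0 0 0 0; -0.1 0 0 0 0 0 0; -0.1 0 0 0 0 0 0"

```text
clock: 37.02
eef_pos: [408.2, 383.9, 25.3]
tool_rot: [3.139, -0.003, 1.584]
force: [-0.2, -0.1, 1.4]
width: 38.1
gripper_force: 0.0
```

move_arm --targets "-0.1 0 0 0.2 0 0 0; -0.1 0 0 0 0 0 0; -0.1 0 0 0 0 0 0; -0.1 0 0 0 0 0 0"

```text
clock: 37.35
eef_pos: [406.8, 383.1, 21.6]
tool_rot: [3.141, -0.0, 1.584]
force: [0.0, 0.2, 0.7]
width: 38.6
gripper_force: 0.0
```

move_arm --targets "-0.1 -0.04 0.05 0 0 0 0; -0.1 0 0 0 0 0 0; -1 0 0 0 0 0 0; -1 0 0 0 0 0 0; -1 0 0 0 0 0 0"

```text
clock: 37.77
eef_pos: [407.5, 382.5, 21.3]
tool_rot: [3.141, -0.0, 1.584]
force: [0.2, -0.3, 3.3]
width: 21.3
gripper_force: 59.9
```

move_arm --targets "-1 0 0 0 0 0 0; -1 0 0 0 0 0 0; -1 0 0 0 0 0 0; -1 0 0 0 0 0 0"

```text
clock: 38.1
eef_pos: [407.5, 382.5, 21.3]
tool_rot: [3.141, -0.0, 1.584]
force: [0.7, -1.0, 3.8]
width: 21.0
gripper_force: 59.9
```

move_arm --targets "-1 0 0 -1 0 0 0; -1 0 0 -3 0 0 0; -1 0 0 -4 0 0 0; -1 0 0 -4 0 0 0; -1 0 0 -4 0 0 0"

```text
clock: 38.52
eef_pos: [406.3, 381.7, 182.7]
tool_rot: [-3.14, 0.002, 1.583]
force: [1.1, 1.4, -2.4]
width: 21.0
gripper_force: 59.1
```

move_arm --targets "-1 0 0 -3 0 0 -6.77; -1 0 0 -2.4 0 0 -6.77; -1 0 0 0 0 0 -6.77; -1 0 0 0 0 0 -6.77; -1 0 0 0 0 0 -6.77"

```text
clock: 38.93
eef_pos: [406.5, 382.2, 235.9]
tool_rot: [-3.141, -0.0, 2.181]
force: [-1.0, -0.5, -3.1]
width: 21.3
gripper_force: 59.2
```

move_arm --targets "-1 0 0 0 0 0 -6.77; -1 0 0 0 0 0 -6.77; -1 0 0 0 0 0 -6.77; -1 0 0 0 0 0 -6.77; -1 0 0 0 0 0 -6.77"

```text
clock: 39.35
eef_pos: [406.5, 381.8, 235.1]
tool_rot: [-3.14, -0.001, 2.771]
force: [-0.3, 0.4, -2.2]
width: 21.0
gripper_force: 59.2
```

move_arm --targets "-1 0 0 0 0 0 -6.77; -1 0 0 0 0 0 -6.77; -1 0 0 0 0 0 -6.77; -1 -0.87 -3.82 0 0 0 0; -1 -0.87 -3.82 0 0 0 0"

```text
clock: 39.77
eef_pos: [421.7, 306.6, 234.9]
tool_rot: [3.141, -0.001, 3.126]
force: [1.3, -2.4, -2.0]
width: 21.1
gripper_force: 59.5
```

move_arm --targets "-1 -0.87 -3.82 0 0 0 0; -1 -0.87 -3.82 0 0 0 0; -1 -0.87 -3.82 0 0 0 0; -1 -0.87 -3.82 0 0 0 0; -1 -0.87 -3.82 0 0 0 0"

```text
clock: 40.18
eef_pos: [461.6, 111.7, 235.3]
tool_rot: [-3.141, -0.001, 3.12]
force: [0.3, -0.8, -3.0]
width: 20.9
gripper_force: 59.5
```

move_arm --targets "-1 -0.87 -3.82 0 0 0 0; -1 -0.87 -3.82 0 0 0 0; -1 -0.87 -3.82 0 0 0 0; -1 -0.87 -3.82 0 0 0 0; -1 -0.87 -3.82 0 0 0 0"

```text
clock: 40.6
eef_pos: [500.9, -79.8, 235.2]
tool_rot: [3.141, -0.001, 3.12]
force: [1.2, -0.1, -3.2]
width: 21.1
gripper_force: 59.5
```

move_arm --targets "-1 -0.87 -3.82 0 0 0 0; -1 0 0 0 0 0 0; -1 0 0 0 0 0 0; -1 0 0 0 0 0 0; -1 0 0 0 0 0 0"

```text
clock: 41.02
eef_pos: [509.1, -114.7, 235.0]
tool_rot: [3.14, -0.001, 3.122]
force: [-0.3, 0.8, -2.9]
width: 20.9
gripper_force: 59.7
```

move_arm --targets "-1 0 -0.1 3 0 0 0; -1 0 0 3 0 0 0; -1 0 0 2 0 0 0; -1 0 0 0.8 0 0 0; -1 0 0 0 0 0 0"

```text
clock: 41.43
eef_pos: [508.3, -115.6, 145.6]
tool_rot: [3.14, -0.004, 3.122]
force: [0.4, -0.4, -2.7]
width: 21.1
gripper_force: 59.6
```

move_arm --targets "-1 0 0 0 0 0 0; -1 0 0 0 0 0 0; -1 0 0 0 0 0 0"

```text
clock: 41.68
eef_pos: [510.7, -117.4, 148.6]
tool_rot: [-3.141, 0.003, 3.12]
force: [-0.1, -0.1, -3.3]
width: 21.1
gripper_force: 59.6
```

move_arm --targets "-1 0 0.08 0.6 0 0 0; -1 0 0 0.4 0 0 0; -1 0 0 0.1 0 0 0; -1 0 0 0 0 0 0; -1 0 0 0 0 0 0"

```text
clock: 42.1
eef_pos: [509.6, -116.4, 136.3]
tool_rot: [3.141, -0.0, 3.12]
force: [-1.7, 0.5, 1.1]
width: 21.2
gripper_force: 60.1
```

move_arm --targets "-1 0 0 0 0 0 0; -1 0 0 0 0 0 0"

```text
clock: 42.27
eef_pos: [509.6, -116.4, 136.4]
tool_rot: [3.141, -0.0, 3.12]
force: [-1.2, 1.4, 2.6]
width: 21.1
gripper_force: 60.3
```

move_arm --targets "-1 -0.08 0 -0.1 0 0 0; -1 0 0 0 0 0 0; -1 0 0 0.1 0 0 0; -1 0 0 0 0 0 0; -1 0 0 0 0 0 0"

```text
clock: 42.68
eef_pos: [510.7, -117.0, 136.4]
tool_rot: [-3.141, 0.001, 3.12]
force: [0.5, -1.1, 1.9]
width: 21.0
gripper_force: 60.2
```

move_arm --targets "0 0 0 0 0 0 0; 0 0 0 0 0 0 0; 0 0 0 0 0 0 0; 0 0 0 0 0 0 0; 0 0 0 0 0 0 0"

```text
clock: 43.1
eef_pos: [510.4, -116.6, 136.2]
tool_rot: [3.142, -0.0, 3.12]
force: [-0.3, -0.4, 0.9]
width: 42.9
gripper_force: 0.0
```

move_arm --targets "0 0 0 -1 0 0 0; 0 0 0 -3 0 0 0; 0 0 0 -4 0 0 0; 0 0 0 -4 0 0 0; 0 0 0 0 0 0 0"

```text
clock: 43.52
eef_pos: [514.8, -118.1, 264.1]
tool_rot: [-3.139, 0.014, 3.119]
force: [0.5, -1.4, -0.2]
width: 42.6
gripper_force: 0.0
```

move_arm --targets "0 0 0 0 0 0 0; 0 0 0 0 0 0 0; 0 0 0 0 0 0 0"

```text
clock: 43.77
eef_pos: [509.4, -116.4, 255.3]
tool_rot: [3.141, -0.002, 3.12]
force: [-0.8, -0.2, -0.3]
width: 43.0
gripper_force: 0.0
```

```bash
cat >> h.py <<'E'
def edges(tag,z=166):  # stem mid line from bright joint rings/edges near the view centre
    d=np.load(tag+'.npy',allow_pickle=True).item(); g=cv2.GaussianBlur(cv2.cvtColor(d['color'],cv2.COLOR_RGB2GRAY),(3,3),0).astype(float)
    L=[];Rr=[]
    for r in range(180,219,3):
        gr=np.diff(g[r,232:272]); L.append((232+gr[:20].argmax()+.5,r)); Rr.append((252+gr[20:].argmin()+.5,r))
    M=(ray(d,L,z)+ray(d,Rr,z))/2; p=np.polyfit(M[:,0],M[:,1],1); print(tag,'y at x=511:',np.polyval(p,511).round(1),'deg',np.degrees(np.arctan(p[0])).round(2))
    print(' column diffs (ring rows):',[(255+0,int(r)) for r in np.argsort(-g[160:235,252]-g[160:235,250])[:4]+160])
E
python3 - <<'E'
from h import *
look('w12'); edges('w7'); edges('w12')
E
```

```text
43.77 [ 509.4 -116.4  255.3] rpy [ 3.141e+00 -2.000e-03  3.120e+00] w 43.0 q [ 0.02  0.43  0.22  1.84 -0.12  0.89  1.84] F [-0.8 -0.2 -0.3]
w7 y at x=511: -115.3 deg -1.1
 column diffs (ring rows): [(255, 227), (255, 171), (255, 226), (255, 170)]
w12 y at x=511: -118.0 deg -1.04
 column diffs (ring rows): [(255, 226), (255, 171), (255, 225), (255, 170)]
```

```bash
cat >> h.py <<'E'
def heel(tag,guess):
    d=np.load(tag+'.npy',allow_pickle=True).item(); g=cv2.cvtColor(d['color'],cv2.COLOR_RGB2GRAY)
    c=px(d,[guess])[0].astype(int); x0,y0=c-32
    sub=g[y0:y0+64,x0:x0+64]; _,m=cv2.threshold(sub,0,255,cv2.THRESH_BINARY_INV+cv2.THRESH_OTSU)
    n,l,s,ce=cv2.connectedComponentsWithStats(m); i=min(range(1,n),key=lambda i:np.hypot(*(ce[i]-32))); p=ce[i]+[x0,y0]
    print(tag,'hole px',p.round(1),'area',s[i,4],'world',ray(d,[p],180)[0,:2].round(1))
def corner(tag,guess):
    d=np.load(tag+'.npy',allow_pickle=True).item(); g=cv2.cvtColor(d['color'],cv2.COLOR_RGB2GRAY)
    c=px(d,[guess])[0].astype(int); x0,y0=c-25
    m=cv2.inRange(g[max(y0,0):y0+50,x0:x0+50],0,60); return d
E
python3 - <<'E'
from h import *
for t in ('w7','w12'): heel(t,[438,-114,180])
for t in ('w7','w12'):
    d=np.load(t+'.npy',allow_pickle=True).item(); g=cv2.GaussianBlur(cv2.cvtColor(d['color'],cv2.COLOR_RGB2GRAY),(3,3),0).astype(float)
    # stand's -y side edge (bench bright -> stand dark) and front edge
    for r in (80,110,140,170):
        x=px(d,ray(d,[(200,r)],120))[0]; row=np.diff(g[r,180:225]); i=row.argmin(); print(t,'side edge',ray(d,[(180+i+.5,r)],120)[0,:2].round(1),end=' ')
    for c in (230,300,340):
        col=np.diff(g[40:75,c]); i=col.argmin(); print('front',ray(d,[(c,40+i+.5)],120)[0,:2].round(1),end=' ')
    print()
E
```

```text
w7 hole px [249.6 118.3] area 944 world [ 439.3 -114.3]
w12 hole px [253.2 118.8] area 921 world [ 439.3 -116.5]
w7 side edge [ 407.1 -164.2] w7 side edge [ 433.7 -165. ] w7 side edge [ 462.2 -165.9] w7 side edge [ 492.8 -166.8] front [ 386.9 -130.9] front [389.  -67.7] front [389.4 -31.7] 
w12 side edge [ 407.  -164.4] w12 side edge [ 433.8 -164.7] w12 side edge [ 462.5 -166. ] w12 side edge [ 493.3 -166.4] front [ 386.9 -136.7] front [388.3 -72.9] front [389.9 -36.4]
```

The stand edges agree between the two views but the heel hole shifted −2.2 mm in y, because the grip had pulled the tree over. I regrip it and shift it by +2.2 mm.

move_arm --targets "0 0 0 4 0 0 0; 0 0 0 4 0 0 0; 0 0 0 3 0 0 0; 0 0 0 1 0 0 0; 0 0 0 0 0 0 0"

```text
clock: 44.23
eef_pos: [507.9, -116.2, 133.1]
tool_rot: [3.14, -0.007, 3.12]
force: [0.5, -0.3, 1.1]
width: 42.8
gripper_force: 0.0
```

move_arm --targets "0 0 0 0 0 0 0; 0 0 0 0 0 0 0; 0 0 0 0 0 0 0"

```text
clock: 44.48
eef_pos: [511.7, -117.0, 137.9]
tool_rot: [-3.141, 0.003, 3.12]
force: [0.7, 0.0, 1.1]
width: 42.8
gripper_force: 0.0
```

move_arm --targets "-1 0 0 0 0 0 0; -1 0 0 0 0 0 0; -1 0 0 0 0 0 0; -1 0 0 0 0 0 0; -1 0 0 0 0 0 0"

```text
clock: 44.9
eef_pos: [511.3, -116.9, 137.6]
tool_rot: [-3.141, 0.003, 3.12]
force: [-0.8, 1.1, 5.6]
width: 21.5
gripper_force: 60.1
```

move_arm --targets "-1 0 0 -0.3 0 0 0; -1 0 0.22 0 0 0 0; -1 0 0 0 0 0 0; -1 0 0 0 0 0 0; -1 0 0 0 0 0 0"

```text
clock: 45.32
eef_pos: [510.2, -114.3, 139.0]
tool_rot: [3.141, -0.001, 3.12]
force: [-0.5, -0.1, -3.2]
width: 21.1
gripper_force: 58.9
```

move_arm --targets "-1 -0.09 -0.04 0 0 0 0; -1 0 0 0.15 0 0 0; -1 0 0 0.1 0 0 0; -1 0 0 0 0 0 0; -1 0 0 0 0 0 0"

```text
clock: 45.73
eef_pos: [511.7, -115.0, 137.6]
tool_rot: [3.142, 0.001, 3.12]
force: [-2.5, 0.3, 7.5]
width: 21.3
gripper_force: 60.3
```

move_arm --targets "-1 0 0 0 0 0 0; -1 0 0 0 0 0 0"

```text
clock: 45.9
eef_pos: [511.7, -115.1, 137.6]
tool_rot: [3.142, 0.001, 3.12]
force: [-2.5, 1.6, 6.7]
width: 21.4
gripper_force: 60.3
```

move_arm --targets "0 0 0 0 0 0 0; 0 0 0 0 0 0 0; 0 0 0 0 0 0 0; 0 0 0 0 0 0 0; 0 0 0 -0.5 0 0 0"

```text
clock: 46.32
eef_pos: [510.7, -114.7, 141.0]
tool_rot: [3.141, -0.002, 3.12]
force: [-0.2, 0.5, -0.1]
width: 43.1
gripper_force: 0.0
```

move_arm --targets "0 0 0 -3 0 0 0; 0 0 0 -4 0 0 0; 0 0 0 -4 0 0 0; 0 0 0 0 0 0 0; 0 0 0 0 0 0 0"

```text
clock: 46.73
eef_pos: [512.9, -115.2, 254.4]
tool_rot: [-3.141, 0.006, 3.12]
force: [-0.4, 0.0, -0.5]
width: 42.5
gripper_force: 0.0
```

move_arm --targets "0 0 0 0 0 0 0; 0 0 0 0 0 0 0; 0 0 0 0 0 0 0"

```text
clock: 46.98
eef_pos: [510.4, -114.6, 250.3]
tool_rot: [3.141, -0.003, 3.12]
force: [-0.4, -0.2, -0.1]
width: 42.6
gripper_force: 0.0
```

Run:
```python
from h import *
look('w13'); edges('w13'); heel('w13',[438,-114,180])
```

```text
46.98 [ 510.4 -114.6  250.3] rpy [ 3.141e+00 -3.000e-03  3.120e+00] w 42.6 q [ 0.01  0.43  0.22  1.85 -0.12  0.88  1.84] F [-0.4 -0.2 -0.1]
w13 y at x=511: -115.9 deg -0.24
 column diffs (ring rows): [(255, 228), (255, 172), (255, 171), (255, 227)]
w13 hole px [253.7 118.5] area 967 world [ 439.8 -114.4]
```

move_arm --targets "0.4 0.3 4.14 0 0 0 0; 0.4 0.3 4.14 0 0 0 0; 0.4 0.3 4.14 0 0 0 0; 0.4 0.3 4.14 0 0 0 0; 0.4 0.3 4.14 0 0 0 0"

```text
clock: 47.45
eef_pos: [500.0, 94.0, 250.9]
tool_rot: [-3.141, -0.002, 3.119]
force: [0.7, 0.4, 0.4]
width: 60.0
gripper_force: 0.0
```

move_arm --targets "0.4 0.3 4.14 0 0 0 0; 0.4 0.3 4.14 0 0 0 0; 0.4 0.3 4.14 0 0 0 0; 0.4 0.3 4.14 0 0 0 0; 0.4 0.3 4.14 0 0 0 0"

```text
clock: 47.87
eef_pos: [489.5, 301.4, 250.7]
tool_rot: [-3.14, -0.001, 3.12]
force: [1.4, 0.1, 0.3]
width: 59.9
gripper_force: 0.0
```

move_arm --targets "0.4 0.3 4.14 0 0 0 0; 0.4 0 0 0 0 0 6.76; 0.4 0 0 0 0 0 6.76; 0.4 0 0 0 0 0 6.76; 0.4 0 0 0 0 0 6.76"

```text
clock: 48.28
eef_pos: [487.7, 341.1, 250.4]
tool_rot: [-3.139, -0.001, 2.643]
force: [0.2, -0.5, 0.2]
width: 59.9
gripper_force: 0.0
```

move_arm --targets "0.4 0 0 0 0 0 6.76; 0.4 0 0 0 0 0 6.76; 0.4 0 0 0 0 0 6.76; 0.4 0 0 0 0 0 6.76; 0.4 0 0 0 0 0 6.76"

```text
clock: 48.7
eef_pos: [487.8, 340.8, 250.6]
tool_rot: [-3.14, 0.001, 2.052]
force: [0.1, 0.3, 0.1]
width: 59.5
gripper_force: 0.0
```

move_arm --targets "0.4 0 0 2 0 0 6.76; 0.4 0 0 3 0 0 6.76; 0.4 0 0 3 0 0 6.76; 0.4 0 0 3 0 0 6.76; 0.4 0 0 3 0 0 0"

```text
clock: 49.12
eef_pos: [487.6, 340.8, 109.3]
tool_rot: [-3.141, 0.002, 1.582]
force: [0.0, 0.3, -0.0]
width: 59.6
gripper_force: 0.0
```

move_arm --targets "0.4 0 0 0 0 0 0; 0.4 0 0 0 0 0 0; 0.4 0 0 0 0 0 0; 0.4 0 0 0 0 0 0"

```text
clock: 49.45
eef_pos: [489.6, 341.6, 113.6]
tool_rot: [3.139, -0.002, 1.586]
force: [0.6, -0.4, -0.1]
width: 60.2
gripper_force: 0.0
```

move_arm --targets "0.4 0 -0.15 3 0 0 0; 0.4 0 0 3 0 0 0; 0.4 0 0 2 0 0 0; 0.4 0 0 0.8 0 0 0; 0.4 0 0 0 0 0 0"

```text
clock: 49.87
eef_pos: [486.6, 341.0, 23.4]
tool_rot: [-3.141, 0.0, 1.586]
force: [-0.6, 0.2, 0.2]
width: 59.8
gripper_force: 0.0
```

move_arm --targets "0.4 0 0 0 0 0 0; 0.4 0 0 0 0 0 0; 0.4 0 0 0 0 0 0; 0.4 0 0 0 0 0 0"

```text
clock: 50.2
eef_pos: [487.5, 341.7, 25.1]
tool_rot: [3.14, -0.001, 1.586]
force: [0.7, -0.8, -1.0]
width: 59.9
gripper_force: 0.0
```

move_arm --targets "0.4 0 0 0.35 0 0 0; 0.4 0 0 0.2 0 0 0; 0.4 0 0 0 0 0 0; 0.4 0 0 0 0 0 0; 0.4 0 0 0 0 0 0"

```text
clock: 50.62
eef_pos: [486.7, 341.0, 18.1]
tool_rot: [-3.141, 0.0, 1.586]
force: [-0.8, 1.2, -0.1]
width: 59.9
gripper_force: 0.0
```

move_arm --targets "-1 0 0 0 0 0 0; -1 0 0 0 0 0 0; -1 0 0 0 0 0 0; -1 0 0 0 0 0 0; -1 0 0 0 0 0 0"

```text
clock: 51.03
eef_pos: [487.0, 341.1, 18.4]
tool_rot: [3.141, -0.0, 1.586]
force: [-0.2, -1.0, 1.8]
width: 45.1
gripper_force: 62.1
```

move_arm --targets "-1 0 0 0 0 0 0; -1 0 0 0 0 0 0"

```text
clock: 51.2
eef_pos: [487.0, 341.1, 18.4]
tool_rot: [3.141, -0.0, 1.586]
force: [1.0, 0.4, 4.2]
width: 45.1
gripper_force: 62.1
```

move_arm --targets "-1 0 0 -1 0 0 0; -1 0 0 -3 0 0 0; -1 0 0 -4 0 0 0; -1 0 0 -4 0 0 0; -1 0 0 -4 0 0 0"

```text
clock: 51.62
eef_pos: [485.8, 340.6, 179.8]
tool_rot: [-3.14, 0.001, 1.586]
force: [0.9, 0.7, -1.8]
width: 45.0
gripper_force: 61.6
```

move_arm --targets "-1 0 0 -3 0 0 -6.7; -1 0 0 -2.6 0 0 -6.7; -1 0 0 0 0 0 -6.7; -1 0 0 0 0 0 -6.7; -1 0 0 0 0 0 -6.7"

```text
clock: 52.03
eef_pos: [486.2, 341.1, 235.1]
tool_rot: [3.141, -0.0, 2.177]
force: [0.2, 0.4, -2.3]
width: 45.1
gripper_force: 61.8
```

move_arm --targets "-1 0 0 0 0 0 -6.7; -1 0 0 0 0 0 -6.7; -1 0 0 0 0 0 -6.7; -1 0 0 0 0 0 -6.7; -1 0 0 0 0 0 -6.7"

```text
clock: 52.45
eef_pos: [486.1, 340.7, 234.3]
tool_rot: [-3.141, -0.0, 2.761]
force: [-0.2, -0.3, -0.8]
width: 45.2
gripper_force: 61.8
```

move_arm --targets "-1 0 0 0 0 0 -6.7; -1 0 0 0 0 0 -6.7; -1 0 0 0 0 0 -6.7; -1 -0.8 -3.63 0 0 0 0; -1 -0.8 -3.63 0 0 0 0"

```text
clock: 52.87
eef_pos: [498.9, 269.4, 234.0]
tool_rot: [3.141, -0.001, 3.112]
force: [1.1, -0.7, -0.7]
width: 45.3
gripper_force: 61.8
```

move_arm --targets "-1 -0.8 -3.63 0 0 0 0; -1 -0.8 -3.63 0 0 0 0; -1 -0.8 -3.63 0 0 0 0; -1 -0.8 -3.63 0 0 0 0; -1 -0.8 -3.63 0 0 0 0"

```text
clock: 53.28
eef_pos: [533.2, 83.3, 234.4]
tool_rot: [-3.141, -0.001, 3.106]
force: [0.3, -0.2, -2.1]
width: 45.0
gripper_force: 61.8
```

move_arm --targets "-1 -0.8 -3.63 0 0 0 0; -1 -0.8 -3.63 0 0 0 0; -1 -0.8 -3.63 0 0 0 0; -1 0 0 0 0 0 0; -1 0 0 0 0 0 0"

```text
clock: 53.7
eef_pos: [553.4, -28.0, 234.3]
tool_rot: [-3.14, -0.001, 3.1]
force: [-0.6, 0.9, -1.3]
width: 45.0
gripper_force: 61.9
```

move_arm --targets "-1 0 0 3 0 0 0; -1 0 0 3 0 0 0; -1 0 0 2 0 0 0; -1 0 0 0.6 0 0 0; -1 0 0 0 0 0 0"

```text
clock: 54.12
eef_pos: [552.4, -23.1, 146.8]
tool_rot: [3.141, -0.004, 3.108]
force: [0.2, 0.2, -0.5]
width: 45.0
gripper_force: 61.9
```

move_arm --targets "-1 0 0 0 0 0 0; -1 0 0 0 0 0 0; -1 0 0 0 0 0 0"

```text
clock: 54.37
eef_pos: [555.0, -24.3, 149.7]
tool_rot: [3.141, 0.003, 3.107]
force: [0.0, -0.4, -0.8]
width: 45.3
gripper_force: 61.9
```

move_arm --targets "-1 0 0.03 0.8 0 0 0; -1 0 0 0.5 0 0 0; -1 0 0 0.2 0 0 0; -1 0 0 0 0 0 0; -1 0 0 0 0 0 0"

```text
clock: 54.78
eef_pos: [553.6, -24.0, 133.4]
tool_rot: [3.141, -0.001, 3.106]
force: [-2.7, 0.6, 4.7]
width: 45.0
gripper_force: 62.4
```

move_arm --targets "-1 0 0 0 0 0 0; -1 0 0 0 0 0 0"

```text
clock: 54.95
eef_pos: [553.6, -24.1, 133.4]
tool_rot: [3.141, -0.0, 3.106]
force: [-2.0, 0.2, 4.5]
width: 45.2
gripper_force: 62.5
```

move_arm --targets "-1 -0.19 0 -0.3 0 0 0; -1 0 0 0 0 0 0; -1 0 0 0 0 0 0; -1 0 0 0.3 0 0 0; -1 0 0 0 0 0 0"

```text
clock: 55.37
eef_pos: [556.3, -24.4, 133.4]
tool_rot: [-3.142, 0.001, 3.106]
force: [-0.2, -0.4, 4.0]
width: 45.0
gripper_force: 62.6
```

move_arm --targets "-1 0 0 0 0 0 0; -1 0 0 0 0 0 0"

```text
clock: 55.53
eef_pos: [556.3, -24.4, 133.4]
tool_rot: [-3.142, 0.001, 3.106]
force: [0.3, 0.1, 3.9]
width: 45.2
gripper_force: 62.6
```

move_arm --targets "0.4 0 0 0 0 0 0; 0.4 0 0 0 0 0 0; 0.4 0 0 0 0 0 0; 0.4 0 0 0 0 0 0; 0.4 0 0 -0.5 0 0 0"

```text
clock: 55.95
eef_pos: [554.9, -24.2, 137.4]
tool_rot: [3.142, -0.002, 3.106]
force: [0.0, 0.1, 0.2]
width: 59.8
gripper_force: 0.0
```

move_arm --targets "0.4 0 0 -3 0 0 0; 0.4 0 0 -4 0 0 0; 0.4 0 0 -4 0 0 0; 0.4 0 0 -0.7 0 0 0; 0.4 0 0 0 0 0 0"

```text
clock: 56.37
eef_pos: [558.0, -24.4, 258.8]
tool_rot: [3.141, 0.007, 3.106]
force: [-0.6, 1.0, -0.4]
width: 59.7
gripper_force: 0.0
```

move_arm --targets "0.4 0 0 0 0 0 0; 0.4 0 0 0 0 0 0; 0.4 0 0 0 0 0 0"

```text
clock: 56.62
eef_pos: [554.6, -24.2, 253.4]
tool_rot: [-3.141, -0.004, 3.106]
force: [0.8, 0.6, 0.6]
width: 59.9
gripper_force: 0.0
```

```bash
cat >> h.py <<'E'
def brush(tag):
    d=np.load(tag+'.npy',allow_pickle=True).item(); k=blobs(mask(d,(5,150,60),(18,255,255)))[0]
    m=np.zeros(d['color'].shape[:2],np.uint8); cv2.drawContours(m,[k],-1,255,-1)
    y,x=np.nonzero(m); w=ray(d,np.c_[x,y],164)[:,:2]; M=[]
    for a in range(440,630,10):
        q=w[abs(w[:,0]-a)<3]; M.append((a,(q[:,1].min()+q[:,1].max())/2,np.ptp(q[:,1])))
    M=np.array(M); p=np.polyfit(M[:,0]-555,M[:,1],1); print(tag,'y555',p[1].round(1),'deg',np.degrees(p[0]).round(2),'x range',w[:,0].min().round(1),w[:,0].max().round(1),'rect',rect(d,k,164))
    hd=M[M[:,2]>36,0]; print('  head from',hd.min())
E
python3 - <<'E'
from h import *
look('w14'); brush('w5'); brush('w14')
heel('w5',[438,-114,180]);heel('w14',[438,-114,180])
E
```

```text
56.62 [554.6 -24.2 253.4] rpy [-3.141 -0.004  3.106] w 59.9 q [-0.13  0.47  0.19  1.76 -0.11  0.92  1.63] F [0.8 0.6 0.6]
w5 y555 -24.8 deg -2.15 x range 418.7 638.7 rect [528.5 -23.6 219.3  45.   -2.3]
  head from 510.0
w14 y555 -25.7 deg -2.04 x range 419.6 640.2 rect [529.7 -24.5 219.9  45.   -2.1]
  head from 520.0
w5 hole px [129.  50.] area 1183 world [ 439.2 -114.6]
w14 hole px [122.4  58.5] area 1189 world [ 439.7 -114.8]
```

move_arm --targets "-0.1 0.02 4.07 0 0 0 0; -0.1 0.02 4.07 0 0 0 0; -0.1 0.02 4.07 0 0 0 0; -0.1 0.02 4.07 0 0 0 0; -0.1 0.02 4.07 0 0 0 0"

```text
clock: 57.08
eef_pos: [561.2, 180.8, 254.0]
tool_rot: [-3.141, -0.002, 3.106]
force: [0.5, -0.5, 0.1]
width: 38.5
gripper_force: 0.0
```

move_arm --targets "-0.1 0.02 4.07 0 0 0 0; -0.1 0.02 4.07 0 0 0 0; -0.1 0.02 4.07 0 0 0 0; -0.1 0.02 4.07 0 0 0 0; -0.1 0.02 4.07 0 0 0 0"

```text
clock: 57.5
eef_pos: [567.3, 384.3, 253.7]
tool_rot: [-3.14, -0.002, 3.107]
force: [1.2, -0.7, -0.0]
width: 38.4
gripper_force: 0.0
```

move_arm --targets "-0.1 0 0 0 0 0 6.7; -0.1 0 0 0 0 0 6.7; -0.1 0 0 0 0 0 6.7; -0.1 0 0 0 0 0 6.7; -0.1 0 0 0 0 0 6.7"

```text
clock: 57.92
eef_pos: [567.6, 382.3, 253.4]
tool_rot: [-3.139, -0.001, 2.516]
force: [0.4, 0.6, -0.1]
width: 38.6
gripper_force: 0.0
```

move_arm --targets "-0.1 0 0 0 0 0 6.7; -0.1 0 0 0 0 0 6.7; -0.1 0 0 0 0 0 6.7; -0.1 0 0 0 0 0 6.7; -0.1 0 0 0 0 0 6.7"

```text
clock: 58.33
eef_pos: [567.6, 382.3, 253.5]
tool_rot: [-3.139, 0.001, 1.931]
force: [0.3, 0.7, 0.3]
width: 38.1
gripper_force: 0.0
```

move_arm --targets "-0.1 0 0 3 0 0 6.7; -0.1 0 0 3 0 0 6.7; -0.1 0 0 3 0 0 6.7; -0.1 0 0 3 0 0 0; -0.1 0 0 2 0 0 0"

```text
clock: 58.75
eef_pos: [565.8, 381.5, 110.4]
tool_rot: [-3.137, 0.004, 1.586]
force: [-0.0, -0.2, 0.2]
width: 38.6
gripper_force: 0.0
```

move_arm --targets "-0.1 0 0 0 0 0 0; -0.1 0 0 0 0 0 0; -0.1 0 0 0 0 0 0; -0.1 0 0 0 0 0 0; -0.1 0 0 0 0 0 0"

```text
clock: 59.17
eef_pos: [569.2, 383.0, 117.1]
tool_rot: [3.139, -0.002, 1.586]
force: [1.2, 0.3, -0.4]
width: 38.0
gripper_force: 0.0
```

move_arm --targets "-0.1 0 -0.15 3 0 0 0; -0.1 0 0 3 0 0 0; -0.1 0 0 2 0 0 0; -0.1 0 0 0.8 0 0 0; -0.1 0 0 0 0 0 0"

```text
clock: 59.58
eef_pos: [565.8, 382.1, 26.0]
tool_rot: [-3.139, 0.001, 1.586]
force: [-0.3, -1.0, -0.1]
width: 38.3
gripper_force: 0.0
```

move_arm --targets "-0.1 0 0 0.3 0 0 0; -0.1 0 0 0.15 0 0 0; -0.1 0 0 0 0 0 0; -0.1 0 0 0 0 0 0; -0.1 0 0 0 0 0 0"

```text
clock: 60.0
eef_pos: [567.1, 382.9, 23.7]
tool_rot: [3.14, -0.001, 1.586]
force: [-0.4, -0.2, 0.0]
width: 38.5
gripper_force: 0.0
```

move_arm --targets "-0.1 0 0 0 0 0 0; -0.1 0 0 0 0 0 0; -0.1 0 0 0 0 0 0"

```text
clock: 60.25
eef_pos: [566.7, 382.6, 22.9]
tool_rot: [3.141, -0.0, 1.586]
force: [-0.5, 0.2, 0.2]
width: 38.2
gripper_force: 0.0
```

move_arm --targets "-0.1 -0.03 0.03 0.12 0 0 0; -0.1 0 0 0 0 0 0; -0.1 0 0 0 0 0 0; -1 0 0 0 0 0 0; -1 0 0 0 0 0 0"

```text
clock: 60.67
eef_pos: [567.2, 382.3, 21.8]
tool_rot: [3.141, -0.0, 1.586]
force: [-0.9, -1.2, -1.6]
width: 21.1
gripper_force: 58.7
```

move_arm --targets "-1 0 0 0 0 0 0; -1 0 0 0 0 0 0; -1 0 0 0 0 0 0; -1 0 0 0 0 0 0; -1 0 0 0 0 0 0"

```text
clock: 61.08
eef_pos: [567.1, 382.3, 21.6]
tool_rot: [3.141, -0.0, 1.586]
force: [0.2, 0.1, 1.0]
width: 20.7
gripper_force: 59.0
```

move_arm --targets "-1 0 0 -1 0 0 0; -1 0 0 -3 0 0 0; -1 0 0 -4 0 0 0; -1 0 0 -4 0 0 0; -1 0 0 -4 0 0 0"

```text
clock: 61.5
eef_pos: [566.2, 381.8, 183.2]
tool_rot: [-3.14, 0.001, 1.586]
force: [0.5, 1.1, -0.1]
width: 20.9
gripper_force: 58.9
```

move_arm --targets "-1 0 0 -3 0 0 -6.7; -1 0 0 -2.4 0 0 -6.7; -1 0 0 0 0 0 -6.7; -1 0 0 0 0 0 -6.7; -1 0 0 0 0 0 -6.7"

```text
clock: 61.92
eef_pos: [566.6, 382.1, 236.6]
tool_rot: [3.141, -0.0, 2.177]
force: [-0.3, 0.9, -1.8]
width: 20.9
gripper_force: 58.9
```

move_arm --targets "-1 0 0 0 0 0 -6.7; -1 0 0 0 0 0 -6.7; -1 0 0 0 0 0 -6.7; -1 0 0 0 0 0 -6.7; -1 0 0 0 0 0 -6.7"

```text
clock: 62.33
eef_pos: [566.4, 381.7, 235.7]
tool_rot: [-3.141, -0.0, 2.761]
force: [0.7, -0.2, -1.2]
width: 21.2
gripper_force: 58.9
```

move_arm --targets "-1 0 0 0 0 0 -6.7; -1 0 0 0 0 0 -6.7; -1 0 0 0 0 0 -6.7; -1 0.5 -3.98 0 0 0 0; -1 0.5 -3.98 0 0 0 0"

```text
clock: 62.75
eef_pos: [552.8, 304.5, 235.0]
tool_rot: [3.141, -0.001, 3.112]
force: [1.4, -0.8, -1.8]
width: 20.7
gripper_force: 59.2
```

move_arm --targets "-1 0.5 -3.98 0 0 0 0; -1 0.5 -3.98 0 0 0 0; -1 0.5 -3.98 0 0 0 0; -1 0.5 -3.98 0 0 0 0; -1 0.5 -3.98 0 0 0 0"

```text
clock: 63.17
eef_pos: [521.0, 103.0, 235.9]
tool_rot: [-3.141, -0.0, 3.106]
force: [1.1, -0.9, -1.8]
width: 21.4
gripper_force: 59.2
```

move_arm --targets "-1 0.5 -3.98 0 0 0 0; -1 0 0 0 0 0 0; -1 0 0 0 0 0 0; -1 0 0 0 0 0 0; -1 0 0 0 0 0 0"

```text
clock: 63.58
eef_pos: [515.8, 67.0, 235.6]
tool_rot: [3.141, 0.0, 3.108]
force: [-0.1, -0.1, -1.4]
width: 21.1
gripper_force: 59.4
```

move_arm --targets "-1 0 -0.1 3 0 0 0; -1 0 0 3 0 0 0; -1 0 0 2 0 0 0; -1 0 0 0.8 0 0 0; -1 0 0 0 0 0 0"

```text
clock: 64.0
eef_pos: [514.4, 65.7, 145.7]
tool_rot: [-3.141, -0.004, 3.109]
force: [-0.2, 1.0, -2.1]
width: 21.2
gripper_force: 59.3
```

move_arm --targets "-1 0 0 0 0 0 0; -1 0 0 0 0 0 0; -1 0 0 0 0 0 0; -1 0 0 0 0 0 0"

```text
clock: 64.33
eef_pos: [516.5, 64.7, 148.7]
tool_rot: [3.141, 0.002, 3.107]
force: [0.7, 0.6, -1.8]
width: 21.0
gripper_force: 59.3
```

move_arm --targets "-1 -0.08 0.08 0.6 0 0 0; -1 0 0 0.4 0 0 0; -1 0 0 0.05 0 0 0; -1 0 0 0 0 0 0; -1 0 0 0 0 0 0"

```text
clock: 64.75
eef_pos: [516.4, 65.1, 136.8]
tool_rot: [-3.142, -0.0, 3.106]
force: [-0.6, -0.9, -2.0]
width: 21.4
gripper_force: 59.5
```

move_arm --targets "-1 0 0 0 0 0 0; -1 0 0 0 0 0 0"

```text
clock: 64.92
eef_pos: [516.4, 65.2, 136.9]
tool_rot: [-3.142, -0.0, 3.106]
force: [0.0, -0.7, -2.0]
width: 21.3
gripper_force: 59.5
```

move_arm --targets "-1 -0.03 0.04 0.05 0 0 0; -1 0 0 0 0 0 0; -1 0 0 0 0 0 0"

```text
clock: 65.17
eef_pos: [516.9, 65.5, 136.5]
tool_rot: [-3.142, -0.0, 3.106]
force: [-0.3, 0.1, -0.5]
width: 21.4
gripper_force: 59.5
```

move_arm --targets "0 0 0 0 0 0 0; 0 0 0 0 0 0 0; 0 0 0 0 0 0 0; 0 0 0 0 0 0 0; 0 0 0 -0.5 0 0 0"

```text
clock: 65.58
eef_pos: [516.3, 65.6, 141.0]
tool_rot: [-3.141, -0.002, 3.106]
force: [-0.1, 0.0, 0.4]
width: 42.8
gripper_force: 0.0
```

move_arm --targets "0 0 0 -3 0 0 0; 0 0 0 -4 0 0 0; 0 0 0 -4 0 0 0; 0 0 0 0 0 0 0; 0 0 0 0 0 0 0"

```text
clock: 66.0
eef_pos: [518.5, 65.8, 254.3]
tool_rot: [3.14, 0.006, 3.106]
force: [0.2, 0.1, -1.0]
width: 42.4
gripper_force: 0.0
```

move_arm --targets "0 0 0 0 0 0 0; 0 0 0 0 0 0 0; 0 0 0 0 0 0 0"

```text
clock: 66.25
eef_pos: [515.8, 65.5, 250.2]
tool_rot: [-3.141, -0.003, 3.106]
force: [-0.0, -0.4, 0.5]
width: 43.0
gripper_force: 0.0
```

Run:
```python
from h import *
look('w15')
for t in ('w2','w15'): heel(t,[443.8,68.6,180]); edges(t)
```

```text
66.25 [515.8  65.5 250.2] rpy [-3.141e+00 -3.000e-03  3.106e+00] w 43.0 q [-0.3   0.43  0.17  1.85 -0.09  0.87  1.45] F [-0.  -0.4  0.5]
w2 hole px [260.3 117.4] area 2092 world [445.2  76.2]
w2 y at x=511: 66.0 deg -2.49
 column diffs (ring rows): [(255, 170), (255, 226), (255, 169), (255, 227)]
w15 hole px [265.2 118.1] area 2230 world [445.2  75.3]
w15 y at x=511: 64.9 deg -2.31
 column diffs (ring rows): [(255, 171), (255, 228), (255, 172), (255, 229)]
```

move_arm --targets "0.5 0 0 -4 0 0 0; 0.5 0 0 -4 0 0 0; 0.5 1.5 0 -3.5 0 0 0; 0.5 1.5 0 -3 0 0 0; 0.5 0 0 0 0 0 0"

```text
clock: 66.72
eef_pos: [487.5, 67.0, 401.7]
tool_rot: [3.139, 0.008, 3.107]
force: [1.2, -0.9, -0.6]
width: 64.1
gripper_force: 0.0
```

move_arm --targets "0.5 0 0 0 0 0 0; 0.5 0 0 0 0 0 0; 0.5 0 0 0 0 0 0"

```text
clock: 66.97
eef_pos: [486.3, 66.5, 394.7]
tool_rot: [-3.141, -0.003, 3.106]
force: [-0.6, 0.2, -0.7]
width: 64.3
gripper_force: 0.0
```

Run:
```python
from h import *
d=look('w16'); s=cam('scene'); e=cam('side'); w=np.load('w11.npy',allow_pickle=True).item()
f=lambda i:cv2.resize(i,(400,300),interpolation=cv2.INTER_CUBIC)
cv2.imwrite('pics/final.png',np.vstack([np.hstack([f(d['color']),f(s['color'][70:260,90:343])]),np.hstack([f(e['color'][130:380,130:463]),f(w['color'])])])[:,:,::-1])
```

```text
66.97 [486.3  66.5 394.7] rpy [-3.141e+00 -3.000e-03  3.106e+00] w 64.3 q [-0.34  0.24  0.19  1.69 -0.05  1.21  1.4 ] F [-0.6  0.2 -0.7]
```

View pics/final.png

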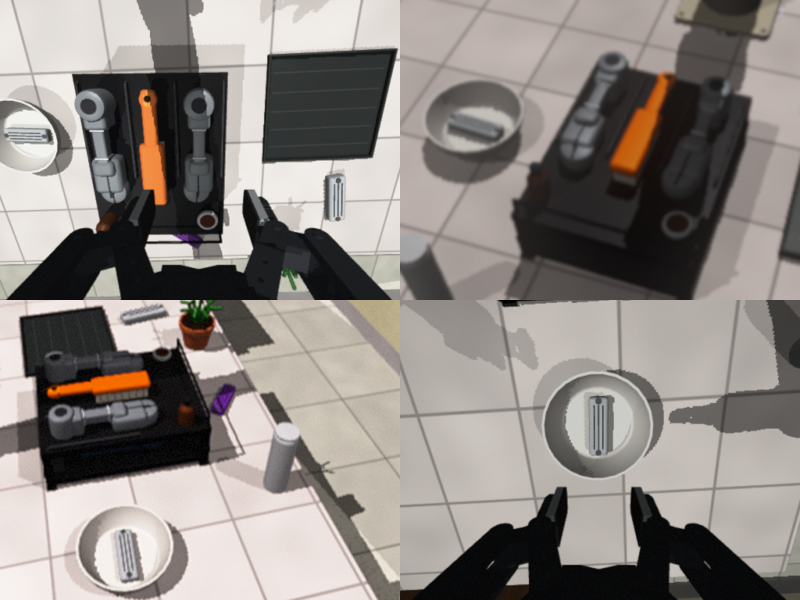

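The multi-tool lies flat in the bowl at (597,425). Both trees, at (105,145) and (197,145), and the brush, at (152,150), are back in their lanes. The tray is empty and nothing else has moved, so I hand the job in.

```bash
python3 -c "
from cell import order
print(order.finish_job())"
```

```text
the job is handed in; nothing more can be done
None
```

The job is handed in: the multi-tool lies flat in the bowl, and both shoe trees and the brush are back in their lanes within about 1.5 mm of where they stood, facing the same way, with everything else left where it was.

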